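# Lay out the fish cakes and run the tray sealer

### The job

Lay every fish-shaped cake from the cooling board flat on the bed of the tray sealer, one squarely inside each outline (any outlines will do), nose towards the front edge of the bed and tail towards the hood. Only once they all lie there and you have let go, turn the isolator handle on, push the pedal right down to its stop and hold it there for two seconds so that the hood shuts over the complete row, let the pedal come up, and turn the isolator fully off again. Never work the pedal with the isolator off, leave the small dish, the tin and everything else on the bench where they are, and put back any cake that gets knocked out of its outline.

Things in the scene. Friction and masses are not known exactly. Their poses are not given: they have to be found in the camera images.
- sealer: Tray sealer, fixed, left or right of the robot's middle line: flat white bed 376 mm wide (y), top 20 mm above the bench, front edge 85 mm before the origin. Origin at bench level under the middle of the row; x points to the hood, y along the row. A clear hood (366 mm wide, top 180 mm above the bench) stands open, leaning back, beyond x = +85 mm; the pedal shuts it over the row.
- board: Cooling board of pale wood, 260 (x) x 320 (y) x 10 mm, fixed; origin under its centre, top at 10 mm. The cakes start on it.
- hood_edge (a point): Middle of the hood's hinge line, along the far edge of the bed, 85 mm beyond the middle of the row: the tails point to that edge.
- pedal (a joint): Angle of the spring pedal, rad: 0 at rest, 0.36 at its stop. Ribbed aluminium plate 108 x 58 mm on a dark steel stand (125 x 70 mm), fixed on its own in the middle of the bench, near or far. Hinged along the edge away from the robot; the near end is raised and goes down some 35 mm. Springs back by itself; takes about 7 N to start, 9 N at the stop.
- pedal_pad (a point): Where to press: on the upper face of the pedal plate, 85 mm from its hinge, 23 mm from the free end; moves with it. About 55 mm above the bench at rest, 25.5 mm at the stop. At rest its x axis is level and points to the hinge.
- isolator (a joint): Angle of the isolator's handle, rad: 0 = off, 1.4 = on, against end stops; turns clockwise seen from above to on. Stays where left; about 0.12 N m to turn. It may start up to 0.06 from off.
- isolator_grip (a point): Isolator handle: upright black bar 84 mm long, 16 wide, 36 tall, turning about the vertical axis through this point, 16 mm below the bar's top (82 mm above the bench). x along the bar; at off it points roughly away from the robot. It sits on a disc (radius 28 mm, top 62 mm above the bench) on a fixed grey box 92 x 92 x 50 mm mid-bench, near or far, the pedal at the other spot.
- place1 (a point): Centre of place 1 of the row, on the bed's top (20 mm above the bench): a grey outline 114 x 56 mm, long side along the sealer's x. Places are 72 mm apart along the sealer's y, 1 at its -y end.
- place2 (a point): Centre of place 2 of the row, on the bed's top (20 mm above the bench): a grey outline 114 x 56 mm, long side along the sealer's x. Places are 72 mm apart along the sealer's y, 1 at its -y end.
- place3 (a point): Centre of place 3 of the row, on the bed's top (20 mm above the bench): a grey outline 114 x 56 mm, long side along the sealer's x. Places are 72 mm apart along the sealer's y, 1 at its -y end.
- place4 (a point): Centre of place 4 of the row, on the bed's top (20 mm above the bench): a grey outline 114 x 56 mm, long side along the sealer's x. Places are 72 mm apart along the sealer's y, 1 at its -y end.
- place5 (a point): Centre of place 5 of the row, on the bed's top (20 mm above the bench): a grey outline 114 x 56 mm, long side along the sealer's x. Places are 72 mm apart along the sealer's y, 1 at its -y end.
- cake1: Golden-brown fish-shaped cake, rigid, 96 mm long, 24 mm thick, about 70 g. Origin on its underside at mid-length; x axis points to the tail (forked, 32 mm wide, ends 49 mm from the origin); the nose is 47 mm the other way. Widest (40 mm) from 21 mm on the nose side to 13 mm on the tail side: grip there, or across the 20 mm wide nose. May be absent.
- cake2: Golden-brown fish-shaped cake, rigid, 96 mm long, 24 mm thick, about 70 g. Origin on its underside at mid-length; x axis points to the tail (forked, 32 mm wide, ends 49 mm from the origin); the nose is 47 mm the other way. Widest (40 mm) from 21 mm on the nose side to 13 mm on the tail side: grip there, or across the 20 mm wide nose. May be absent.
- cake3: Golden-brown fish-shaped cake, rigid, 96 mm long, 24 mm thick, about 70 g. Origin on its underside at mid-length; x axis points to the tail (forked, 32 mm wide, ends 49 mm from the origin); the nose is 47 mm the other way. Widest (40 mm) from 21 mm on the nose side to 13 mm on the tail side: grip there, or across the 20 mm wide nose. May be absent.
- cake4: Golden-brown fish-shaped cake, rigid, 96 mm long, 24 mm thick, about 70 g. Origin on its underside at mid-length; x axis points to the tail (forked, 32 mm wide, ends 49 mm from the origin); the nose is 47 mm the other way. Widest (40 mm) from 21 mm on the nose side to 13 mm on the tail side: grip there, or across the 20 mm wide nose. May be absent.
- cake5: Golden-brown fish-shaped cake, rigid, 96 mm long, 24 mm thick, about 70 g. Origin on its underside at mid-length; x axis points to the tail (forked, 32 mm wide, ends 49 mm from the origin); the nose is 47 mm the other way. Widest (40 mm) from 21 mm on the nose side to 13 mm on the tail side: grip there, or across the 20 mm wide nose. May be absent.
- ramekin: Bystander, to be left alone: small white round dish, 60 mm across, 36 mm high, standing among the cakes at the middle of the board's far side.
- tin: Bystander, to be left alone: plain steel tin 60 mm across, 60 mm high, beyond the pedal and the isolator.
Things that resemble listed ones, but are neither listed nor needed, are in the scene too. Leave any purple look-alike of the cake1 alone.

How it is judged:
By the outcome, as a careful person would: the job done as asked, in the order asked, and still so for the second after the job is handed in, with the robot touching nothing.
Of cake1, cake2, cake3, cake4, cake5 only 3 to 5 are there at a start; the rules pass over those that are not, and their reading is None.
At some moment in a run one of cake1, cake2, cake3, cake4, cake5 may be knocked a few centimetres aside while the robot is not near it.
Once in a run the grip may slacken for a moment while it holds something.
It also fails if it takes over 210 s, if anything falls off the work surface, if the arm or the gripper's body presses on something with over 40 N, if the wrist force passes 120 N, or if a joint passes its speed limit or range.

### The arm

A 6-joint arm with a two-finger parallel gripper is mounted at the origin on the work surface. World frame = base frame: x ahead of the robot, y to its left, z up, the work surface at z = 0. Lengths are in m, angles in rad, forces in N, time in s.
With the tool pointing down it reaches from about 0.35 to 0.8 m from the base axis. Payload 7.3 kg.
Tool frame: the origin (TCP) lies midway between the tips of the shut fingers; the grasp point (between the pads) lies r.pinch_z behind it (r.pinch_z is the distance from the TCP to the grasp point, in m); x points along the fingers, y is the direction in which the jaws open and shut, and the axes are right-handed (so a half turn about x gives the same grasp; the last joint's range is limited). The gripper opens to 85 mm and grips with 20 to 120 N. Pads are 22 mm wide; open, the fingers measure 114 mm over their backs; the gripper's body (76 mm by 85 mm) begins 54 mm behind the grasp point. The pads swing forward as they close: fully open they stand 13 mm farther back than shut.
Start: joints at [1.11, 0.342, 1.524, -0, 1.275, -0.146], TCP at [0.163, 0.499, 0.231] pointing down, gripper open.
Joint ranges: [-2.53, 2.53], [-0.77, 2.02], [0.04, 2.7], [-1, 4.14], [0.28, 2.66], [-3.11, 3.11]. Speed limits (rad/s): [2.57, 2.57, 3.14, 3.14, 3.14, 3.14].

### API

Orientations are given as a 3x3 rotation matrix whose columns are the frame's x, y, z axes.
In Python, from cell import r gives the robot as it stands.
- The arm moves only by the tool step_arm, never from a script. Its arguments are lists of equal length, an entry for each row: "offset": the shift along the tool's x, y, z scaled (see below), a list of three; "rotation": the turn, a rotation vector about the tool's x, y, z scaled (see below), a list of three. In form: {"offset": [[x, y, z], ...], "rotation": [[wx, wy, wz], ...]}. A call has 1 to 10 rows; each row shifts and turns the commanded pose from where the row before left it, along the tool's axes as they then stand; what a row does not reach is not made up. The controller multiplies each number of a shift by 2 cm and each number of a turn by 4 degrees. A row lasts 1/8 s, in which the tool goes at most 62.5 mm and 10.7 degrees, less where a joint would pass 70% of its speed; a pose out of reach is approached as far as the arm can. A call with a number of a shift or a turn outside -1 to 1 is refused whole. A call with a gripper value outside its range is refused whole. "hand" is the closure, from 0 (fully open) to 1 (shut), set as the call begins (left out, the last holds). The fingers move at their own pace and stop on an object; "force" is the grip in N (left out, the last holds). Time passes only in rows, so rows that do not move let the fingers close. It gives the time, the measured TCP pose, the force and the opening at its end, in the units of the state.
- r.state(): the state, without advancing time (a new reading comes with each control period).
- r.get_image(name): name is "scene" or "side" or "wrist"; returns the picture (480x640x3 uint8, red, green, blue); there is no depth.
- r.camera_params(name): a dict with "K" (3x3 intrinsics, pixels), "R" (3x3) and "t" (3): a world point X has camera coordinates R X + t; the wrist camera has in their place "hand_eye" (4x4, takes a point from camera to tool coordinates, whose origin is the TCP and whose axes are the tool frame's). Camera axes: x right, y down, z forward; pixel columns grow to the right and rows downward; lengths in m; the calibration is good to about 2 mm. A picture is of the moment at which its call begins: read the wrist's pose just before it. camera_params takes no time and is no camera call.
- r.finish_job(): hands the job in, once; it reports no verdict.
The state is a dict: "time_s": time; "qpos": joint angles; "joint_vel": joint speeds; "tau": joint torques, N m; "position": TCP position; "tool_rot": TCP orientation; "contact_force": force on the tool from outside, world axes, zero at the start; "wrist_torque": the same for the moment, N m; "finger_gap": opening from 0.0 (shut) to 1.0 (fully open).
Only numpy, scipy, OpenCV 4.12 (cv2) and the standard library are available. Lean on these libraries where they do the work, as an engineer would, in place of code of your own. Each camera call takes 0.05 s, during which the arm holds its last target.

## Working session

There is one attempt and no reset: what is moved stays moved. The work goes in short steps, Python scripts to look and compute and a tool call to move; the robot and the scene stay as the last step left them, time stands still between calls to the robot, and variables do not carry over. Pictures are saved under pics/ and viewed, and the job is handed in when it is done.

Besides the shell and the picture viewer there is one more tool, called after ">>>" as name(argument=value, ...), one argument or row to a line, values as JSON. step_arm: Moves the arm, as the interface text tells. Shifts and turns lie within -1 to 1; 1 stands for 2 cm of shift or 4 degrees of turn. Its arguments: {"type":"object","properties":{"offset":{"type":"array"},"rotation":{"type":"array"},"hand":{"type":"number"},"force":{"type":"number"}},"required":["offset","rotation"]}

```bash
ls; mkdir -p pics; cat > h.py <<'E'
import numpy as np, cv2
from cell import r
def snap(name,fn):
    s=r.state(); im=r.get_image(name); cv2.imwrite('pics/'+fn,im[:,:,::-1]); return s,im
E
python3 - <<'E'
from h import *
print(r.state()); print(r.pinch_z)
for n in ("scene","side","wrist"):
    print(n,r.camera_params(n)); snap(n,n+'0.png')
E
```

```text
pics
{'time_s': 0.0, 'qpos': array([ 1.11001875e+00,  3.42710048e-01,  1.52501066e+00,  4.54183461e-06,
        1.27538437e+00, -1.46008709e-01]), 'joint_vel': array([ 3.44403188e-04,  7.85514038e-04,  7.34129566e-05, -1.38465395e-03,
       -2.06331269e-03, -5.17741046e-04]), 'tau': array([ 6.27979389e-04, -4.33672822e+01, -2.46019274e+01, -1.65741740e-04,
        7.59351620e-03,  6.23015559e-07]), 'position': array([0.16234348, 0.49885571, 0.23063475]), 'tool_rot': array([[-6.76380028e-04,  3.09597460e-01,  9.50867475e-01],
       [-1.35275022e-03,  9.50866539e-01, -3.09598117e-01],
       [-9.99998856e-01, -1.49569217e-03, -2.24339105e-04]]), 'contact_force': array([-0.08930164,  0.27873439, -0.0411219 ]), 'wrist_torque': array([ 0.04246305, -0.02484744, -0.01119694]), 'finger_gap': 1.0000817992895128}
0.0187
scene {'K': array([[541.09085406,   0.        , 321.7969211 ],
       [  0.        , 541.09085406, 240.00617434],
       [  0.        ,   0.        ,   1.        ]]), 'R': array([[-0.12823939,  0.99174028,  0.00242512],
       [ 0.75310209,  0.09897217, -0.6504166 ],
       [
[... 285 characters left out ...]
, -0.25620789, -0.0100259 ],
       [-0.16340426, -0.58538341, -0.79411921],
       [ 0.19759061,  0.76920985, -0.60767933]]), 't': array([-0.51379123,  0.15351647,  0.94817406])}
wrist {'K': array([[341.21761327,   0.        , 315.56327922],
       [  0.        , 341.21761327, 243.4352614 ],
       [  0.        ,   0.        ,   1.        ]]), 'hand_eye': array([[-1.83279227e-04, -2.86284027e-01,  9.58144782e-01,
        -1.42582498e-01],
       [ 9.99999982e-01, -1.43138228e-05,  1.87008695e-04,
        -8.53243699e-04],
       [-3.98228876e-05,  9.58144799e-01,  2.86284024e-01,
        -7.19599770e-02],
       [ 0.00000000e+00,  0.00000000e+00,  0.00000000e+00,
         1.00000000e+00]])}
```

View pics/scene0.png

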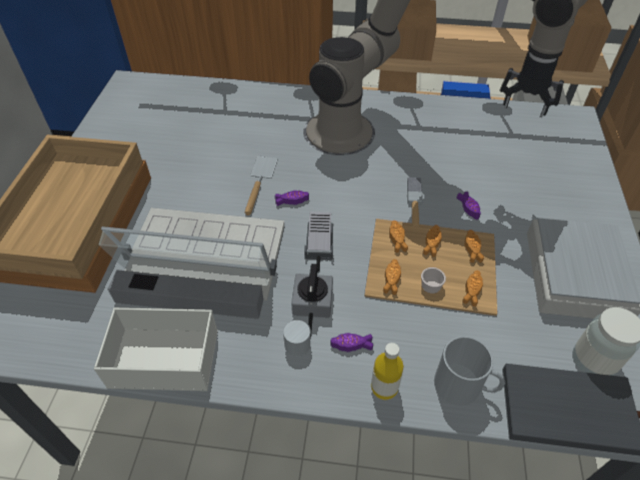

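View pics/side0.png

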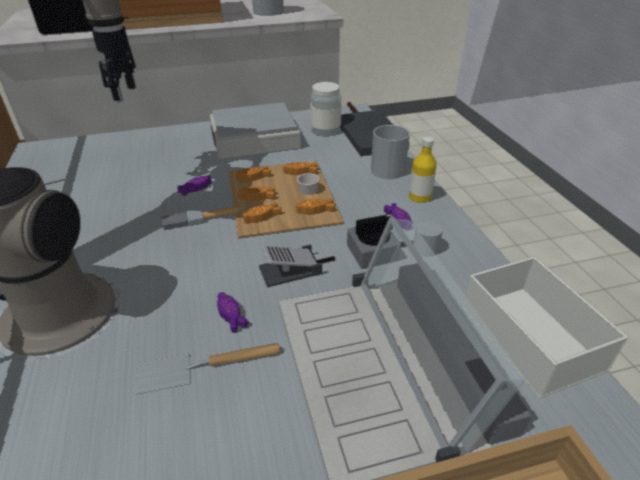

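View pics/wrist0.png

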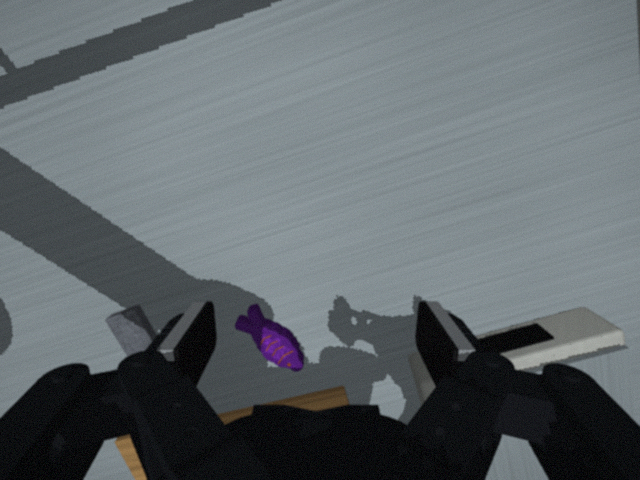

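The side camera shows the real sealer (white bed with 5 outlines, y<0). The scene camera shows five orange cakes on the board around (397,235), (432,240), (474,246), (393,275) and (474,287), with purple decoys off the board. The box at (590,265) is a look-alike with no outlines. Next I'll measure.

```bash
cat >> h.py <<'E'
def cam(name,s=None):
    c=r.camera_params(name); K=c['K']
    if name!='wrist':
        R,t=c['R'],c['t']; return K,R.T,-R.T@t
    H=c['hand_eye']; s=s or r.state(); Rt=s['tool_rot']
    return K,Rt@H[:3,:3],Rt@H[:3,3]+s['position']
def unproj(C,uv,z):
    K,R,o=C; uv=np.atleast_2d(np.asarray(uv,float))
    d=(R@np.linalg.inv(K)@np.c_[uv,np.ones(len(uv))].T).T
    return o+d*((z-o[2])/d[:,2])[:,None]
def proj(C,X):
    K,R,o=C; p=(np.atleast_2d(X)-o)@R@K.T; return p[:,:2]/p[:,2:]
def orange(im):
    h=cv2.cvtColor(im,cv2.COLOR_RGB2HSV)
    return cv2.inRange(h,(5,170,90),(19,255,255))
def cakes(im,C,z=0.022,amin=60,mask=None):
    m=orange(im)
    m=cv2.morphologyEx(m,cv2.MORPH_CLOSE,np.ones((5,5)))
    n,l,st,ce=cv2.connectedComponentsWithStats(m)
    out=[]
    for i in range(1,n):
        if st[i,4]<amin: continue
        v,u=np.where(l==i)
        P=unproj(C,np.c_[u,v],z)[:,:2]; c=P.mean(0)
        w,V=np.linalg.eigh(np.cov((P-c).T)); a=V[:,1]
        q=(P-c)@a; p2=(P-c)@V[:,0]
        # skew -> body heavier at nose: median of mass vs mid extents
        mid=(q.max()+q.min())/2
        out.append((c,a,q.max()-q.min(),np.ptp(p2),mid,((q)**3).mean()/q.std()**3,st[i]))
    return out
E
python3 - <<'E'
from h import *
for n in ("scene","side"):
    im=cv2.imread(f'pics/{n}0.png')[:,:,::-1]; C=cam(n)
    for c,a,L,W,mid,sk,st in cakes(im,C): print(n,c.round(3),np.degrees(np.arctan2(a[1],a[0])).round(),L.round(3),W.round(3),mid.round(4),sk.round(2),st)
im=cv2.imread('pics/scene0.png')
cv2.imwrite('pics/a.png',cv2.resize(im[205:325,100:300],None,fx=4,fy=4,interpolation=2))
cv2.imwrite('pics/b.png',cv2.resize(im[200:320,290:510],None,fx=3.6,fy=3.6,interpolation=2))
im=cv2.imread('pics/side0.png')
cv2.imwrite('pics/c.png',cv2.resize(im[150:290,220:460],None,fx=3.3,fy=3.3,interpolation=2))
cv2.imwrite('pics/d.png',cv2.resize(im[270:480,260:560],None,fx=2.6,fy=2.6,interpolation=2))
E
```

```text
side [0.587 0.397] 168.0 0.089 0.057 -0.0013 -0.2 [284 163  32  11 253]
side [0.454 0.403] -170.0 0.09 0.055 -0.0003 -0.03 [237 168  33  13 270]
side [0.448 0.298] 166.0 0.092 0.059 -0.0007 -0.05 [239 187  36  13 317]
side [0.58  0.198] 174.0 0.091 0.059 -0.0005 -0.1 [297 200  36  14 369]
side [0.443 0.206] -160.0 0.097 0.054 -0.0008 -0.13 [244 204  36  18 367]
```

View pics/a.png

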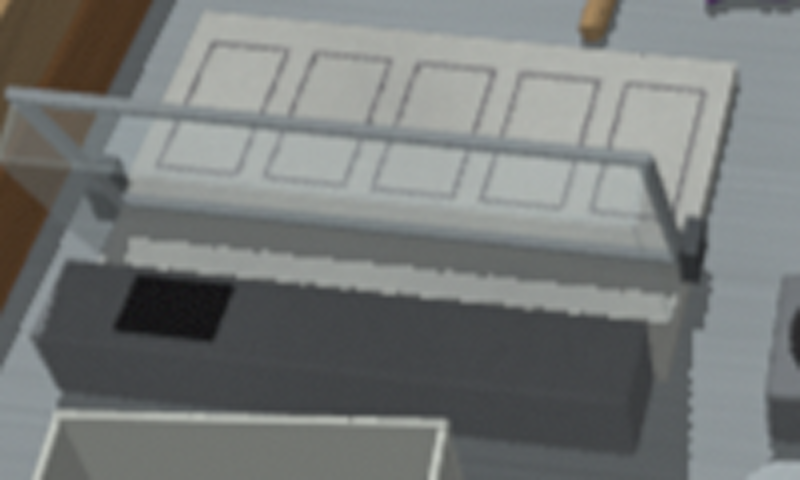

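View pics/b.png

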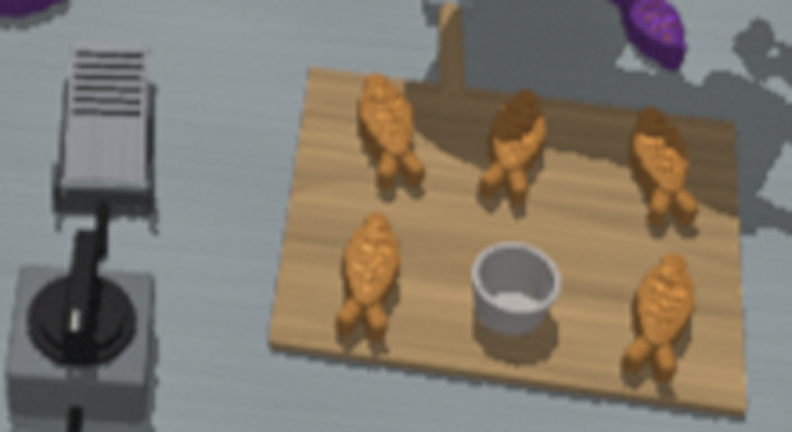

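View pics/c.png

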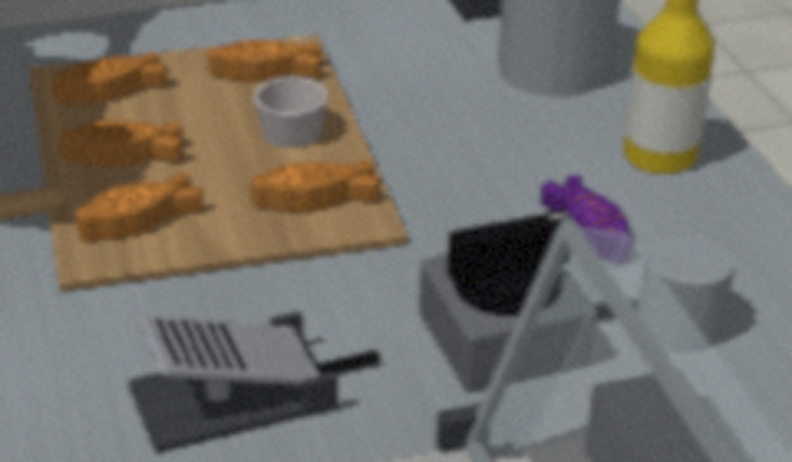

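View pics/d.png

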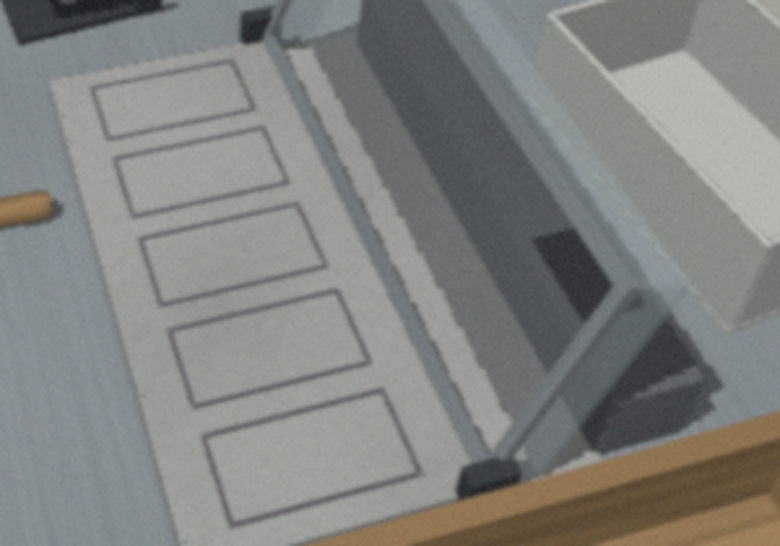

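Five orange cakes are on the board, all with the nose towards the robot and the tail away. The five outlines on the bed are clear in both views, and the hood leans back at large x. I'll fit the sealer pose from the outline corners in the side view, with the scene view as a cross-check.

```bash
python3 - <<'E'
from h import *
from scipy.optimize import least_squares
C=cam('side'); S=cam('scene')
d=lambda L:np.array(L)/2.6+[260,270]-0.3
# places from far (top in side; +y) to near: nearx-left,  corners: (front,+y),(hood,+y),(hood,-y),(front,-y)
q=[[(93,87),(235,61),(254,109),(105,138)],[(115,157),(264,128),(288,184),(135,215)],[(140,239),(299,204),(327,267),(161,304)],[(170,328),(340,291),(370,362),(195,406)],[(204,436),(385,391),(419,473),(232,524)]]
M=[];Wd=[]
for k,row in enumerate(q):
    y0=(2-k)*0.072
    for (sx,sy),p in zip([(-1,1),(1,1),(1,-1),(-1,-1)],d(row)):
        M.append([sx*.0555,y0+sy*.0265]); Wd.append(unproj(C,p,0.02)[0,:2])
M=np.array(M);Wd=np.array(Wd)
def res(p,M=M,W=Wd):
    c,s=np.cos(p[2]),np.sin(p[2]); return (M@np.array([[c,s],[-s,c]])+p[:2]-W).ravel()
f=least_squares(res,[.5,-.3,0]);print('side',f.x,np.degrees(f.x[2]),np.sqrt((f.fun**2).mean()))
a=lambda L:np.array(L)/4+[100,205]-0.4
q=[[(622,84),(705,90)],[(518,72),(600,79)],[(415,62),(495,69)],[(313,51),(391,58)],[(210,41),(288,48)]]
M2=[];W2=[]
for k,row in enumerate(q):
    y0=(2-k)*0.072
    for sy,p in zip((-1,1),a(row)): M2.append([-.0555,y0+sy*.0265]);W2.append(unproj(S,p,0.02)[0,:2])
f2=least_squares(lambda p:res(p,np.array(M2),np.array(W2)),f.x);print('scene',f2.x,np.degrees(f2.x[2]),np.sqrt((f2.fun**2).mean()))
p=f.x
for k in range(5):
    y=(k-2)*.072; print('place',k+1,p[0]-np.sin(p[2])*y,p[1]+np.cos(p[2])*y)
# pedal/isolator
b=lambda L:np.array(L)/3.6+[290,200]-0.4
c=lambda L:np.array(L)/3.3+[220,150]-0.3
def tri(u1,u2):
    A=[];B=[]
    for (K,R,o),u in((S,u1),(C,u2)):
        dd=R@np.linalg.inv(K)@[*u,1]; dd/=np.linalg.norm(dd); P=np.eye(3)-np.outer(dd,dd); A.append(P);B.append(P@o)
    return np.linalg.lstsq(np.vstack(A),np.hstack(B),rcond=None)[0]
print('pedal free corners', tri(b([76,47])[:],c([152,320])), tri(b([142,48]),c([183,374])))
print(' hinge', tri(b([67,188]),c([270,318])), tri(b([150,190]),c([318,380])))
print('box top corners +y near/far',unproj(S,b([[20,268],[155,270],[155,370],[8,362]]),.05))
print('side box',unproj(C,c([[420,272],[472,350]]),.05))
print('bar (scene) ends at .098',unproj(S,b([[88,232],[80,330]]),.098))
E
```

```text
side [ 0.51292212 -0.29120835 -0.00278388] -0.15950480846656073 0.0008544841966497232
scene [ 0.51129251 -0.29658004 -0.00338869] -0.19415754590246934 0.0010775104223818058
place 1 0.5125212389253165 -0.43520778775501107
place 2 0.5127216783202113 -0.36320806675521156
place 3 0.5129221177151062 -0.291208345755412
place 4 0.5131225571100011 -0.21920862475561245
place 5 0.5133229965048959 -0.14720890375581291
pedal free corners [ 0.43187571 -0.02338767  0.0818077 ] [0.42839853 0.0045518  0.04328102]
 hinge [ 0.51990529 -0.00909615  0.04433957] [ 0.52369363  0.02288864 -0.00133705]
box top corners +y near/far [[ 0.62693045 -0.042671    0.05      ]
 [ 0.61675481  0.0478661   0.05      ]
 [ 0.69704326  0.05718425  0.05      ]
 [ 0.70325678 -0.03819608  0.05      ]]
side box [[ 0.61305714  0.03601328  0.05      ]
 [ 0.61971098 -0.05155927  0.05      ]]
bar (scene) ends at .098 [[0.62756962 0.00415715 0.098     ]
 [0.70553119 0.00990638 0.098     ]]
```

>>> step_arm(
  offset=[
    [0,0,1],
    [0,0,1],
    [0,0,1],
    [0,0,1],
    [0,0,1],
    [0,-0.8,1],
    [0,-0.8,1],
    [0,-0.8,1],
    [0,-0.8,1],
    [0,-0.8,1],
  ],
  rotation=[
    [-1,0,0],
    [-1,0,0],
    [-1,0,0],
    [-1,0,0],
    [-0.5,0,0],
    [0,0,0],
    [0,0,0],
    [0,0,0],
    [0,0,0],
    [0,0,0],
  ],
)

```text
time_s: 1.4
position: [0.361, 0.4011, 0.231]
tool_rot: [[-0.0, 0.001, 1.0], [-0.0, 1.0, -0.001], [-1.0, -0.0, -0.0]]
contact_force: [-0.4, -0.3, 0.3]
finger_gap: 0.997
```

>>> step_arm(
  offset=[
    [0,-0.7,1],
    [0,-0.7,1],
    [0,-0.7,1],
    [0,-0.7,1],
    [0,-0.7,1],
    [0,-0.7,1],
    [0,-0.5,1],
    [0,0,0],
  ],
  rotation=[
    [0,0,0],
    [0,0,0],
    [0,0,0],
    [0,0,0],
    [0,0,0],
    [0,0,0],
    [0,0,0],
    [0,0,0],
  ],
)

```text
time_s: 2.4
position: [0.5016, 0.307, 0.2308]
tool_rot: [[-0.0, 0.002, 1.0], [-0.0, 1.0, -0.002], [-1.0, -0.0, -0.0]]
contact_force: [0.3, 0.8, 0.1]
finger_gap: 0.999
```

```bash
python3 - <<'E'
from h import *
s,im=snap('wrist','w1.png'); print(s['time_s'],s['position'],s['tool_rot'].round(4).tolist())
C=cam('wrist',s)
for c,a,L,W,mid,sk,st in cakes(im,C): print(c.round(3),np.degrees(np.arctan2(a[1],a[0])).round(),L.round(3),W.round(3),mid.round(4),sk.round(2),st)
E
```

```text
2.4 [0.50157849 0.30697673 0.23084097] [[-0.0003, 0.0025, 1.0], [-0.0001, 1.0, -0.0025], [-1.0, -0.0001, -0.0003]]
[0.444 0.2  ] -165.0 0.098 0.043 -0.0022 -0.21 [ 184  109   57  101 2974]
[0.448 0.295] 169.0 0.098 0.039 -0.0011 -0.17 [ 280  111   46  101 2782]
[0.454 0.401] -172.0 0.098 0.038 -0.0013 -0.18 [ 391  117   39  100 2658]
[0.58  0.193] -177.0 0.098 0.039 -0.004 -0.29 [ 196  244   35   82 1769]
[0.589 0.394] 169.0 0.101 0.043 -0.0018 -0.18 [ 368  249   48   84 2272]
```

View pics/w1.png

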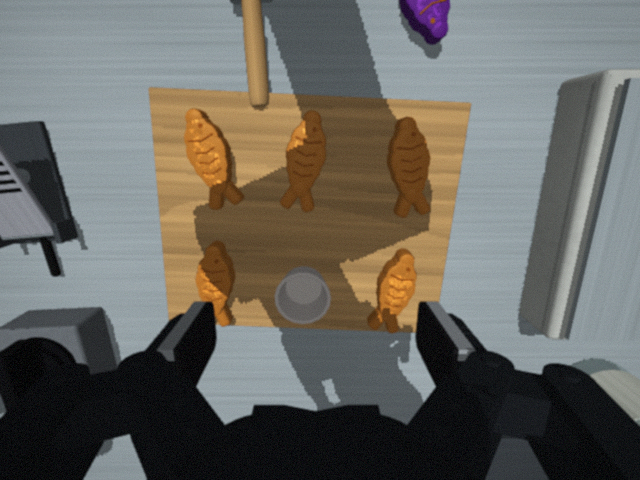

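The board view shows the cakes with their noses up, towards the robot, and the jaws clear of them. The blade, pedal and ramekin are where expected. I'll take cake A at (0.444, 0.200), tail direction +15°.

>>> step_arm(
  offset=[
    [1,-0.9,-0.5],
    [1,-0.9,-0.5],
    [1,-0.9,-0.5],
    [1,-0.9,-0.5],
    [1,-0.9,-0.5],
    [1,-0.9,-0.5],
    [0.5,0,0],
    [0.5,0,0],
    [0.5,0,0],
    [0.5,0,0],
  ],
  rotation=[
    [0,0,0],
    [0,0,0],
    [0,0,0],
    [0,0,0],
    [0,0,0],
    [0,0,0],
    [-0.94,0,0],
    [-0.94,0,0],
    [-0.94,0,0],
    [-0.94,0,0],
  ],
)

```text
time_s: 3.7
position: [0.4398, 0.2005, 0.0712]
tool_rot: [[0.0, -0.262, 0.965], [0.0, 0.965, 0.262], [-1.0, 0.0, 0.0]]
contact_force: [-0.1, -0.3, 0.6]
finger_gap: 1.003
```

```bash
cat >> h.py <<'E'
def look(fn,zt=0.022,near=0.05):
    """wrist look: cakes in tool axes (y,z) in move units relative to TCP"""
    s,im=snap('wrist',fn); C=cam('wrist',s); Rt=s['tool_rot']
    yaw=np.degrees(np.arctan2(Rt[1,2],Rt[0,2]))
    print('t',round(s['time_s'],2),'pos',s['position'].round(4),'yaw',yaw.round(2),'gap',round(s['finger_gap'],3))
    for c,a,L,W,mid,sk,st in cakes(im,C,zt):
        if a[0]<0: a=-a; mid=-mid
        o=c+a*(mid-0.001); d=np.array([*(o-s['position'][:2]),0])
        t=Rt.T@d
        print('c',c.round(4),'org',o.round(4),'ang',np.degrees(np.arctan2(a[1],a[0])).round(1),'L,W',L.round(3),W.round(3),'tool y,z mm',(t[1:]*1000).round(1))
E
python3 -c "
from h import *
look('w2.png')"
```

```text
t 3.7 pos [0.4398 0.2005 0.0712] yaw 15.18 gap 1.003
c [0.446  0.2018] org [0.4466 0.202 ] ang 15.2 L,W 0.102 0.04 tool y,z mm [-0.4  6.9]
c [0.4321 0.3059] org [0.4313 0.3059] ang 0.2 L,W 0.059 0.04 tool y,z mm [104.   19.3]
c [0.442  0.4007] org [0.4434 0.4016] ang 32.2 L,W 0.089 0.039 tool y,z mm [193.1  56.1]
c [0.4903 0.2802] org [0.4886 0.2803] ang -3.7 L,W 0.017 0.015 tool y,z mm [64.2 68. ]
```

View pics/w2.png

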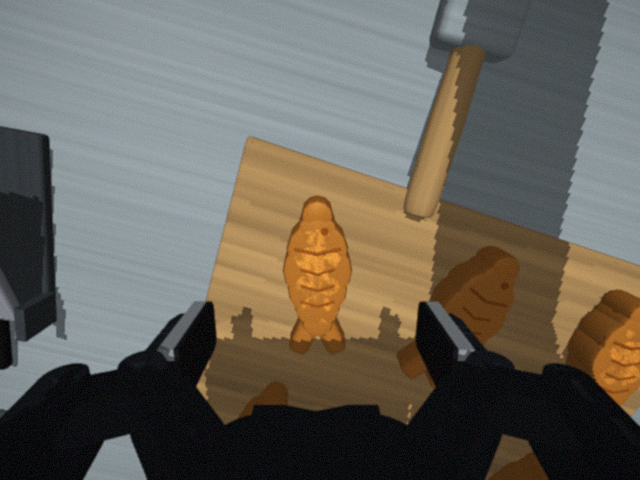

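Cake A is centred and aligned between the jaws. Descending to grip it.

>>> step_arm(
  offset=[
    [0.7,0,0.2],
    [0.7,0,0],
    [0.7,0,0],
    [0.65,0,0],
    [0,0,0],
  ],
  rotation=[
    [0,0,0],
    [0,0,0],
    [0,0,0],
    [0,0,0],
    [0,0,0],
  ],
)

```text
time_s: 4.38
position: [0.4434, 0.2006, 0.0151]
tool_rot: [[-0.002, -0.259, 0.966], [-0.001, 0.966, 0.259], [-1.0, 0.0, -0.002]]
contact_force: [-0.3, 0.6, 0.2]
finger_gap: 1.001
```

>>> step_arm(
  offset=[
    [0,0,0],
    [0,0,0],
    [0,0,0],
    [0,0,0],
    [0,0,0],
  ],
  rotation=[
    [0,0,0],
    [0,0,0],
    [0,0,0],
    [0,0,0],
    [0,0,0],
  ],
  hand=1,
  force=60,
)

```text
time_s: 5.0
position: [0.4448, 0.201, 0.017]
tool_rot: [[0.002, -0.259, 0.966], [0.0, 0.966, 0.259], [-1.0, 0.0, 0.002]]
contact_force: [-0.5, -0.2, 5.6]
finger_gap: 0.45
```

```bash
python3 -c "
from h import *
look('w3.png')"
```

```text
t 5.0 pos [0.4448 0.201  0.017 ] yaw 15.01 gap 0.45
c [0.4444 0.1997] org [0.4457 0.2001] ang 14.9 L,W 0.101 0.042 tool y,z mm [-1.1  0.7]
c [0.4323 0.3089] org [0.4298 0.309 ] ang -3.2 L,W 0.055 0.04 tool y,z mm [108.2  13.5]
c [0.4733 0.2931] org [0.4734 0.2932] ang 55.9 L,W 0.015 0.004 tool y,z mm [81.6 51.5]
c [0.4955 0.2803] org [0.4949 0.2793] ang 60.2 L,W 0.014 0.008 tool y,z mm [62.6 68.7]
```

View pics/w3.png

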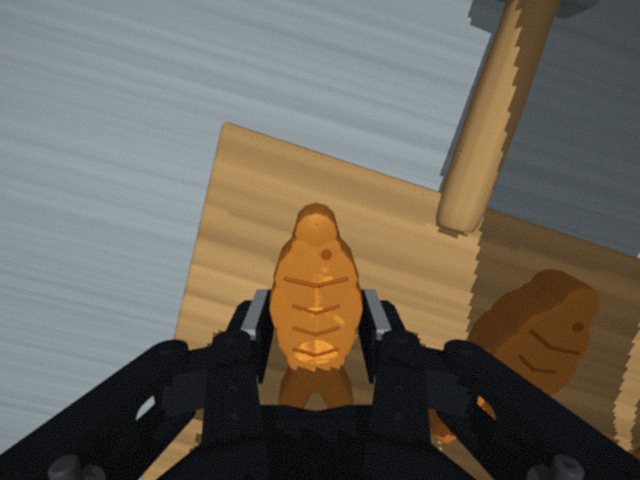

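>>> step_arm(
  offset=[
    [-0.6,0,0],
    [-1,0,0],
    [-1,0,0],
    [-1,0,0],
    [-1,0,0],
    [-1,0,0],
    [-1,0,0],
    [0,-1,0.5],
    [0,-1,0.5],
    [0,-1,0.5],
  ],
  rotation=[
    [0,0,0],
    [0,0,0],
    [0,0,0],
    [0.94,0,0],
    [0.94,0,0],
    [0.94,0,0],
    [0.94,0,0],
    [0,0,0],
    [0,0,0],
    [0,0,0],
  ],
)

```text
time_s: 6.3
position: [0.4742, 0.1402, 0.1489]
tool_rot: [[0.0, 0.0, 1.0], [0.0, 1.0, -0.0], [-1.0, 0.0, 0.0]]
contact_force: [-0.4, 0.8, -1.8]
finger_gap: 0.456
```

>>> step_arm(
  offset=[
    [0,-1,0.3],
    [0,-1,0.3],
    [0,-1,0.3],
    [0,-1,0.3],
    [0,-1,0.3],
    [0,-1,0.2],
    [0,-1,0.2],
    [0,-1,0],
    [0,-1,0],
    [0,-1,0],
  ],
  rotation=[
    [0,0,0],
    [0,0,0],
    [0,0,0],
    [0,0,0],
    [0,0,0],
    [0,0,0],
    [0,0,0],
    [0,0,0],
    [0,0,0],
    [0,0,0],
  ],
)

```text
time_s: 7.55
position: [0.5118, -0.0598, 0.1488]
tool_rot: [[0.0, 0.001, 1.0], [0.0, 1.0, -0.001], [-1.0, 0.0, 0.0]]
contact_force: [0.2, -0.2, -0.5]
finger_gap: 0.447
```

>>> step_arm(
  offset=[
    [0,-1,0],
    [0,-1,0],
    [0,-1,0],
    [0,-1,0],
    [0,-1,0],
    [0,-1,0],
    [0,-1,0],
    [0,-1,0],
    [0,-1,0],
    [0,-1,0],
  ],
  rotation=[
    [0,0,0],
    [0,0,0],
    [0,0,0],
    [0,0,0],
    [0,0,0],
    [0,0,0],
    [0,0,0],
    [0,0,0],
    [0,0,0],
    [0,0,0],
  ],
)

```text
time_s: 8.8
position: [0.5119, -0.2606, 0.1483]
tool_rot: [[0.0, 0.001, 1.0], [0.0, 1.0, -0.001], [-1.0, 0.0, 0.0]]
contact_force: [-0.5, -0.3, -1.1]
finger_gap: 0.45
```

```bash
python3 -c "
from h import *
look('w4.png')"
```

```text
t 8.8 pos [ 0.5119 -0.2606  0.1483] yaw -0.04 gap 0.45
c [ 0.5638 -0.261 ] org [ 0.5642 -0.2609] ang 3.3 L,W 0.156 0.079 tool y,z mm [-0.3 52.3]
```

View pics/w4.png

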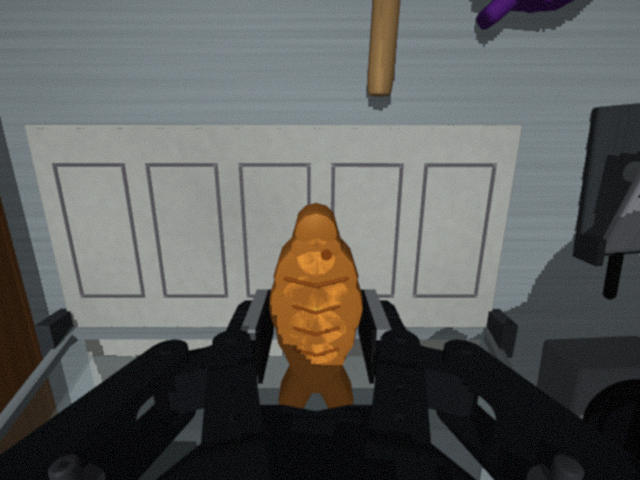

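The view shows all five outlines on the bed, with the held cake in front at (317,290). I'll fit the sealer pose from these corners.

```bash
cat > pl.py <<'E'
from h import *
from scipy.optimize import least_squares
def fit(q,pos,yaw0=0):
    s=r.state(); s=dict(s); s['position']=np.array(pos); C=cam('wrist',s)
    M=[];W=[]
    for (k,sx,sy),p in q:
        M.append([sx*.056,(k-3)*.072+sy*.027]); W.append(unproj(C,p,.02)[0,:2])
    M=np.array(M);W=np.array(W)
    def res(p):
        c,s=np.cos(p[2]),np.sin(p[2]); return (M@np.array([[c,s],[-s,c]])+p[:2]-W).ravel()
    f=least_squares(res,[.5,-.3,0]); print(f.x,np.degrees(f.x[2]),np.sqrt((f.fun**2).mean())); print((f.fun.reshape(-1,2)*1000).round(1).tolist())
    p=f.x
    for k in range(5):
        y=(k-2)*.072; print('place',k+1,(p[0]-np.sin(p[2])*y).round(4),(p[1]+np.cos(p[2])*y).round(4))
E
python3 - <<'E'
from pl import *
q=[((1,-1,-1),(54,164)),((1,-1,1),(124,164)),((1,1,1),(143,296)),((1,1,-1),(80,297)),((2,-1,-1),(147,164)),((2,-1,1),(216,164)),((2,1,1),(229,296)),((2,1,-1),(172,297)),((3,-1,-1),(240,164)),((4,-1,1),(403,164)),((5,-1,-1),(425,164)),((5,-1,1),(495,164)),((5,1,1),(477,296)),((5,1,-1),(415,296))]
fit(q,[ 0.5119,-0.2606,0.1483])
C=cam('wrist'); print('nose', [ (z,(unproj(C,[316,204],z)[0]-r.state()['position']).round(4)) for z in (.14,.145,.15)])
E
```

```text
[ 0.51244778 -0.29322308  0.00096291] 0.055170793191835356 0.0012563480983739921
[[0.5, 0.4], [0.4, 0.0], [0.4, 1.8], [-0.5, 2.9], [0.3, 0.2], [0.2, 0.6], [0.2, -1.0], [-0.6, -5.3], [0.1, 0.0], [-0.2, -0.2], [-0.3, 0.8], [-0.4, 0.6], [-0.2, -0.3], [-0.1, -0.5]]
place 1 0.5126 -0.4372
place 2 0.5125 -0.3652
place 3 0.5124 -0.2932
place 4 0.5124 -0.2212
place 5 0.5123 -0.1492
nose [(0.14, array([-0.0455, -0.0008, -0.0083])), (0.145, array([-0.0464, -0.0008, -0.0033])), (0.15, array([-0.0473, -0.0007,  0.0017]))]
```

```bash
python3 - <<'E'
from h import *
C=cam('wrist'); print(unproj(C,[8,250],0.02),unproj(C,[8,250],0.1))
S=cam('side'); 
for z in(.05,.1): print(z,unproj(S,[[570,430],[380,478]],z), unproj(cam('scene'),[[150,165],[95,283],[136,140]],z))
E
```

```text
[[ 0.52609235 -0.52104819  0.02      ]] [[ 0.50054621 -0.4450095   0.1       ]]
0.05 [[ 0.77757038 -0.50161219  0.05      ]
 [ 0.48904009 -0.4944118   0.05      ]] [[ 0.29124729 -0.52359504  0.05      ]
 [ 0.71571551 -0.51356485  0.05      ]
 [ 0.18734089 -0.60347474  0.05      ]]
0.1 [[ 0.74310239 -0.52257075  0.1       ]
 [ 0.47701028 -0.51593031  0.1       ]] [[ 0.34414058 -0.49299288  0.1       ]
 [ 0.74844433 -0.48343918  0.1       ]
 [ 0.24517027 -0.56907787  0.1       ]]
```

>>> step_arm(
  offset=[
    [0,-1,0],
    [0,-1,0],
    [0,-1,0],
    [0,-1,0],
    [0,-1,0],
    [0,-1,0],
    [0,-1,0],
    [0,-1,0],
    [0,-0.8,0],
    [0,0,0],
  ],
  rotation=[
    [0,0,0],
    [0,0,0],
    [0,0,0],
    [0,0,0],
    [0,0,0],
    [0,0,0],
    [0,0,0],
    [0,0,0],
    [0,0,0],
    [0,0,0],
  ],
)

```text
time_s: 10.1
position: [0.5114, -0.4365, 0.1478]
tool_rot: [[-0.0, 0.002, 1.0], [0.0, 1.0, -0.002], [-1.0, 0.0, -0.0]]
contact_force: [-1.0, 0.3, -0.1]
finger_gap: 0.455
```

```bash
python3 -c "
from h import *
look('w5.png')"
```

```text
t 10.1 pos [ 0.5114 -0.4365  0.1478] yaw -0.12 gap 0.455
c [ 0.5805 -0.4375] org [ 0.5839 -0.4375] ang -0.1 L,W 0.196 0.08 tool y,z mm [-0.9 72.4]
```

View pics/w5.png

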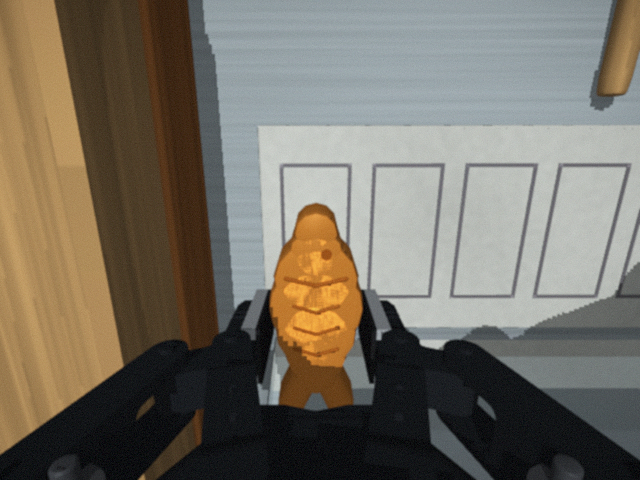

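The outline of place 1 (columns 283–350) is centred on the held cake (column 316). Lowering.

>>> step_arm(
  offset=[
    [1,0,0],
    [1,0,0],
    [1,0,0],
    [1,0,0],
    [1,0,0],
    [0.5,0,0.03],
    [0.45,0,0],
    [0,0,0],
  ],
  rotation=[
    [0,0,0],
    [0,0,0],
    [0,0,0],
    [0,0,0],
    [0,0,0],
    [0,0,0],
    [0,0,0],
    [0,0,0],
  ],
)

```text
time_s: 11.15
position: [0.5124, -0.4349, 0.029]
tool_rot: [[-0.0, 0.0, 1.0], [0.001, 1.0, -0.0], [-1.0, 0.001, -0.0]]
contact_force: [-0.6, -0.5, -0.2]
finger_gap: 0.457
```

```bash
python3 -c "
from h import *
look('w6.png')"
```

```text
t 11.15 pos [ 0.5124 -0.4349  0.029 ] yaw -0.03 gap 0.457
c [ 0.5173 -0.4359] org [ 0.5196 -0.4359] ang 0.0 L,W 0.108 0.045 tool y,z mm [-1.   7.3]
```

View pics/w6.png

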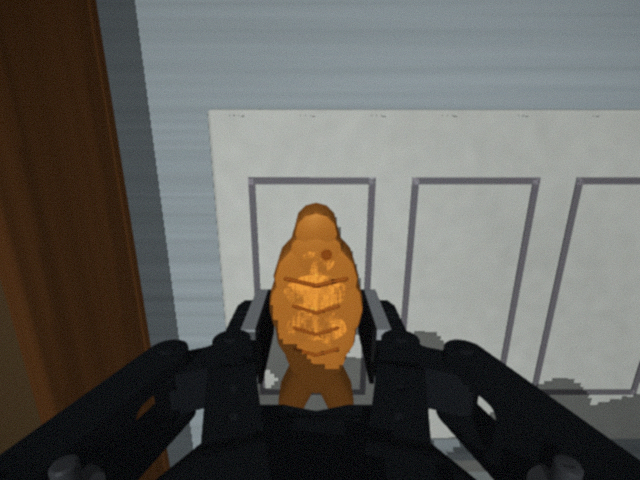

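>>> step_arm(
  offset=[
    [0.05,-0.08,0],
    [0.05,0,0],
    [0,0,0],
  ],
  rotation=[
    [0,0,0],
    [0,0,0],
    [0,0,0],
  ],
)

```text
time_s: 11.58
position: [0.5124, -0.4369, 0.0274]
tool_rot: [[0.0, 0.001, 1.0], [-0.0, 1.0, -0.001], [-1.0, -0.0, 0.0]]
contact_force: [-0.0, 0.2, -1.5]
finger_gap: 0.452
```

>>> step_arm(
  offset=[
    [0,0,0],
    [0,0,0],
    [0,0,0],
  ],
  rotation=[
    [0,0,0],
    [0,0,0],
    [0,0,0],
  ],
  hand=0.35,
)

```text
time_s: 11.95
position: [0.5125, -0.4369, 0.0274]
tool_rot: [[0.0, 0.001, 1.0], [-0.0, 1.0, -0.001], [-1.0, -0.0, 0.0]]
contact_force: [0.1, -0.8, -0.3]
finger_gap: 0.654
```

>>> step_arm(
  offset=[
    [-0.7,0,0],
    [-1,0,0],
    [-1,0,0],
    [-1,0,0],
    [-1,0,0],
    [-1,0,0],
  ],
  rotation=[
    [0,0,0],
    [0,0,0],
    [0,0,0],
    [0,0,0],
    [0,0,0],
    [0,0,0],
  ],
)

```text
time_s: 12.7
position: [0.5126, -0.437, 0.1432]
tool_rot: [[0.001, 0.001, 1.0], [-0.001, 1.0, -0.001], [-1.0, -0.001, 0.001]]
contact_force: [0.4, 0.4, 0.2]
finger_gap: 0.653
```

```bash
python3 -c "
from h import *
look('w7.png',.032)"
```

```text
t 12.7 pos [ 0.5126 -0.437   0.1432] yaw -0.04 gap 0.653
c [ 0.5142 -0.4378] org [ 0.5143 -0.4378] ang -0.2 L,W 0.098 0.039 tool y,z mm [-0.9  1.8]
```

View pics/w7.png

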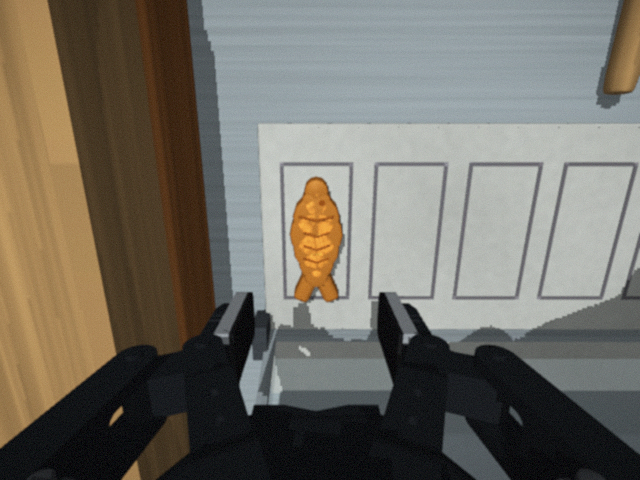

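Cake A lies in place 1 with its nose to the front, centred within about 2 mm. Going back for cake B.

>>> step_arm(
  offset=[
    [0,1,0],
    [0,1,0],
    [0,1,0],
    [0,1,0],
    [0,1,0],
    [0,1,0],
    [0,1,0],
    [0,1,0],
    [0,1,0],
    [0,1,0],
  ],
  rotation=[
    [0,0,0],
    [0,0,0],
    [0,0,0],
    [0,0,0],
    [0,0,0],
    [0,0,0],
    [0,0,0],
    [0,0,0],
    [0,0,0],
    [0,0,0],
  ],
)

```text
time_s: 14.0
position: [0.5125, -0.2355, 0.1413]
tool_rot: [[0.0, 0.001, 1.0], [0.0, 1.0, -0.001], [-1.0, 0.0, 0.0]]
contact_force: [-0.0, 0.1, 0.1]
finger_gap: 0.652
```

>>> step_arm(
  offset=[
    [0,1,0],
    [0,1,0],
    [0,1,0],
    [0,1,0],
    [0,1,0],
    [0,1,0],
    [0,1,0],
    [0,1,0],
    [0,1,0],
    [0,1,0],
  ],
  rotation=[
    [0,0,0],
    [0,0,0],
    [0,0,0],
    [0,0,0],
    [0,0,0],
    [0,0,0],
    [0,0,0],
    [0,0,0],
    [0,0,0],
    [0,0,0],
  ],
)

```text
time_s: 15.25
position: [0.5126, -0.0355, 0.1413]
tool_rot: [[0.0, 0.001, 1.0], [0.0, 1.0, -0.001], [-1.0, 0.0, 0.0]]
contact_force: [-0.4, -0.0, 0.4]
finger_gap: 0.648
```

>>> step_arm(
  offset=[
    [0,1,-0.3],
    [0,1,-0.3],
    [0,1,-0.3],
    [0,1,-0.3],
    [0,1,-0.3],
    [0,1,-0.3],
    [0,1,-0.3],
    [0,1,-0.3],
    [0,1,-0.3],
    [0,1,-0.3],
  ],
  rotation=[
    [0,0,0],
    [0,0,0],
    [0,0,0],
    [0,0,0],
    [0,0,0],
    [0,0,0],
    [0,0,0],
    [0,0,0],
    [0,0,0],
    [0,0,0],
  ],
)

```text
time_s: 16.5
position: [0.4519, 0.1643, 0.1413]
tool_rot: [[-0.0, 0.001, 1.0], [0.0, 1.0, -0.001], [-1.0, 0.0, -0.0]]
contact_force: [1.1, -0.4, 0.0]
finger_gap: 0.649
```

>>> step_arm(
  offset=[
    [0,1,-0.3],
    [0,1,0],
    [0,1,0],
    [0,1,0],
    [0.5,1,0],
    [0.5,1,0],
    [1,0.7,0],
    [0.5,0,0],
    [0.3,0,0],
  ],
  rotation=[
    [0,0,0],
    [0,0,0],
    [0,0,0],
    [0,0,0],
    [0,0,0],
    [0,0,0],
    [0.9,0,0],
    [0.9,0,0],
    [0.9,0,0],
  ],
  hand=0.1,
)

```text
time_s: 17.62
position: [0.446, 0.2977, 0.0836]
tool_rot: [[-0.002, 0.19, 0.982], [-0.001, 0.982, -0.19], [-1.0, -0.001, -0.002]]
contact_force: [0.0, -0.0, 0.5]
finger_gap: 0.898
```

```bash
python3 -c "
from h import *
look('w8.png')"
```

```text
t 17.62 pos [0.446  0.2977 0.0836] yaw -10.93 gap 0.898
c [0.4541 0.4002] org [0.4551 0.4004] ang 10.0 L,W 0.103 0.045 tool y,z mm [102.5 -10.5]
c [0.4487 0.2947] org [0.449  0.2946] ang -11.1 L,W 0.101 0.041 tool y,z mm [-2.5  3.5]
c [0.5468 0.2127] org [0.544  0.2119] ang 16.2 L,W 0.02 0.005 tool y,z mm [-65.7 112.5]
c [0.6209 0.3973] org [0.623  0.3968] ang -12.7 L,W 0.051 0.023 tool y,z mm [130.9 155. ]
```

View pics/w8.png

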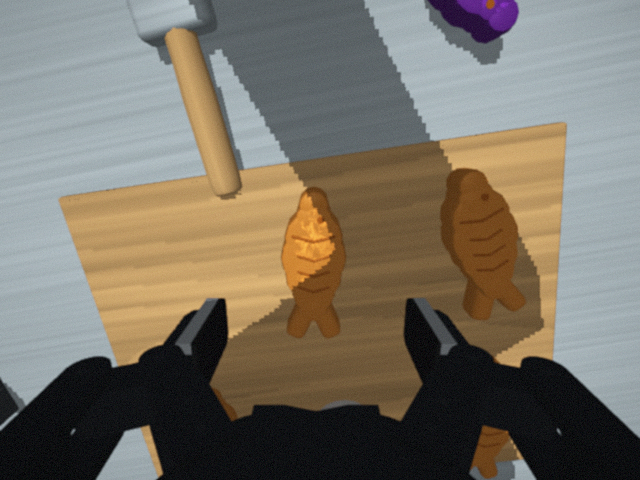

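>>> step_arm(
  offset=[
    [0.8,-0.12,0.1],
    [0.8,0,0],
    [0.8,0,0],
    [0.8,0,0],
    [0.08,0,0],
    [0,0,0],
  ],
  rotation=[
    [0,0,0],
    [0,0,0],
    [0,0,0],
    [0,0,0],
    [0,0,0],
    [0,0,0],
  ],
)

```text
time_s: 18.42
position: [0.4486, 0.2945, 0.0197]
tool_rot: [[0.0, 0.188, 0.982], [0.0, 0.982, -0.188], [-1.0, 0.0, 0.0]]
contact_force: [-0.3, -0.4, -0.1]
finger_gap: 0.906
```

>>> step_arm(
  offset=[
    [0,0,0],
    [0,0,0],
    [0,0,0],
    [0,0,0],
    [0,0,0],
  ],
  rotation=[
    [0,0,0],
    [0,0,0],
    [0,0,0],
    [0,0,0],
    [0,0,0],
  ],
  hand=1,
  force=60,
)

```text
time_s: 19.05
position: [0.449, 0.2948, 0.0206]
tool_rot: [[0.002, 0.188, 0.982], [0.001, 0.982, -0.188], [-1.0, 0.001, 0.001]]
contact_force: [-0.4, -0.2, 6.2]
finger_gap: 0.451
```

>>> step_arm(
  offset=[
    [-0.6,0,0],
    [-1,0,0],
    [-1,0,0],
    [-1,0,0],
    [-1,0,0],
    [-1,0,0],
    [-1,-0.5,0.5],
    [0,-1,0.5],
    [0,-1,0.5],
    [0,-1,0.5],
  ],
  rotation=[
    [0,0,0],
    [0,0,0],
    [-0.9,0,0],
    [-0.9,0,0],
    [-0.9,0,0],
    [0,0,0],
    [0,0,0],
    [0,0,0],
    [0,0,0],
    [0,0,0],
  ],
)

```text
time_s: 20.3
position: [0.4884, 0.2238, 0.1523]
tool_rot: [[0.0, 0.0, 1.0], [0.0, 1.0, -0.0], [-1.0, 0.0, 0.0]]
contact_force: [0.2, 0.2, -0.6]
finger_gap: 0.454
```

>>> step_arm(
  offset=[
    [0,-1,0.4],
    [0,-1,0.4],
    [0,-1,0.3],
    [0,-1,0],
    [0,-1,0],
    [0,-1,0],
    [0,-1,0],
    [0,-1,0],
    [0,-1,0],
    [0,-1,0],
  ],
  rotation=[
    [0,0,0],
    [0,0,0],
    [0,0,0],
    [0,0,0],
    [0,0,0],
    [0,0,0],
    [0,0,0],
    [0,0,0],
    [0,0,0],
    [0,0,0],
  ],
)

```text
time_s: 21.55
position: [0.5097, 0.0236, 0.152]
tool_rot: [[-0.0, 0.001, 1.0], [0.0, 1.0, -0.001], [-1.0, 0.0, -0.0]]
contact_force: [-0.5, -0.4, -1.8]
finger_gap: 0.447
```

>>> step_arm(
  offset=[
    [0,-1,0],
    [0,-1,0],
    [0,-1,0],
    [0,-1,0],
    [0,-1,0],
    [0,-1,0],
    [0,-1,0],
    [0,-1,0],
    [0,-1,0],
    [0,-1,0],
  ],
  rotation=[
    [0,0,0],
    [0,0,0],
    [0,0,0],
    [0,0,0],
    [0,0,0],
    [0,0,0],
    [0,0,0],
    [0,0,0],
    [0,0,0],
    [0,0,0],
  ],
)

```text
time_s: 22.8
position: [0.5101, -0.1769, 0.1516]
tool_rot: [[0.0, 0.001, 1.0], [0.0, 1.0, -0.001], [-1.0, 0.0, 0.0]]
contact_force: [-0.2, 0.4, -1.1]
finger_gap: 0.451
```

>>> step_arm(
  offset=[
    [0,-1,0],
    [0,-1,0],
    [0,-1,0],
    [0,-1,0],
    [0,-1,0],
    [0,-1,0],
    [0,-1,0],
    [0,-1,0],
    [0,-1,0],
    [0,-0.4,0],
  ],
  rotation=[
    [0,0,0],
    [0,0,0],
    [0,0,0],
    [0,0,0],
    [0,0,0],
    [0,0,0],
    [0,0,0],
    [0,0,0],
    [0,0,0],
    [0,0,0],
  ],
)

```text
time_s: 24.05
position: [0.5098, -0.365, 0.1515]
tool_rot: [[0.0, 0.002, 1.0], [-0.0, 1.0, -0.002], [-1.0, -0.0, 0.0]]
contact_force: [0.1, -0.5, -0.3]
finger_gap: 0.453
```

>>> step_arm(
  offset=[
    [1,0,0],
    [1,0,0],
    [1,0,0],
    [1,0,0],
    [0,0,0],
  ],
  rotation=[
    [0,0,0],
    [0,0,0],
    [0,0,0],
    [0,0,0],
    [0,0,0],
  ],
)

```text
time_s: 24.68
position: [0.5092, -0.3626, 0.0701]
tool_rot: [[-0.003, 0.0, 1.0], [0.003, 1.0, -0.0], [-1.0, 0.003, -0.003]]
contact_force: [-0.3, -0.9, -0.3]
finger_gap: 0.453
```

```bash
python3 -c "
from h import *
look('w9.png',.032)"
```

```text
t 24.68 pos [ 0.5092 -0.3626  0.0701] yaw -0.02 gap 0.453
c [ 0.5098 -0.4416] org [ 0.5101 -0.4416] ang 0.7 L,W 0.092 0.04 tool y,z mm [-79.    0.9]
c [ 0.5175 -0.3633] org [ 0.5178 -0.3633] ang 2.3 L,W 0.106 0.052 tool y,z mm [-0.6  8.5]
```

View pics/w9.png

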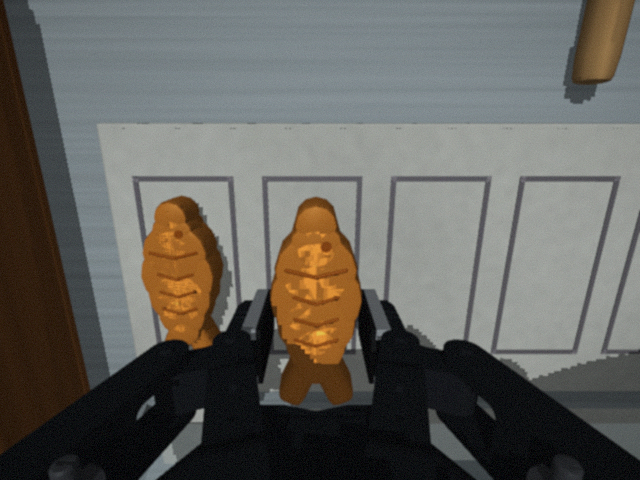

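>>> step_arm(
  offset=[
    [0.9,-0.12,0.2],
    [0.6,0,0],
    [0.35,0,0],
    [0,0,0],
  ],
  rotation=[
    [0,0,0],
    [0,0,0],
    [0,0,0],
    [0,0,0],
  ],
)

```text
time_s: 25.22
position: [0.5136, -0.3657, 0.0339]
tool_rot: [[-0.001, 0.001, 1.0], [0.001, 1.0, -0.001], [-1.0, 0.001, -0.001]]
contact_force: [0.3, 0.9, -1.1]
finger_gap: 0.45
```

```bash
python3 -c "
from h import *
look('w10.png',.032)"
```

```text
t 25.23 pos [ 0.5136 -0.3657  0.0339] yaw -0.03 gap 0.45
c [ 0.5034 -0.4432] org [ 0.5025 -0.4431] ang -4.7 L,W 0.079 0.04 tool y,z mm [-77.4 -11.1]
c [ 0.5066 -0.3665] org [ 0.5078 -0.3664] ang 2.0 L,W 0.089 0.041 tool y,z mm [-0.8 -5.8]
```

View pics/w10.png

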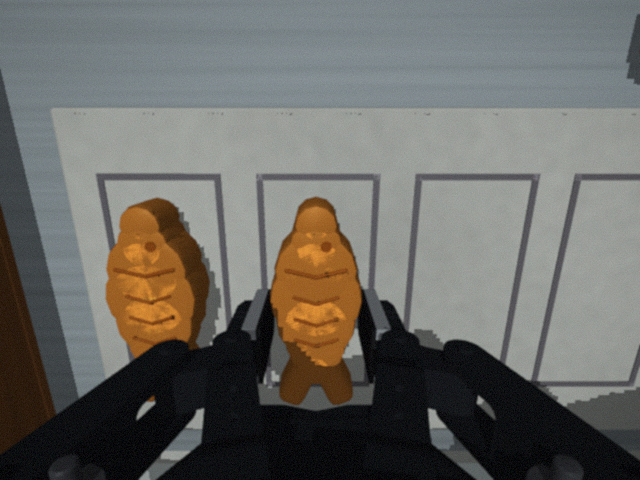

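>>> step_arm(
  offset=[
    [0.12,0,0],
    [0.04,0,0],
    [0,0,0],
  ],
  rotation=[
    [0,0,0],
    [0,0,0],
    [0,0,0],
  ],
)

```text
time_s: 25.65
position: [0.514, -0.366, 0.0316]
tool_rot: [[0.0, 0.001, 1.0], [-0.0, 1.0, -0.001], [-1.0, -0.0, 0.0]]
contact_force: [0.2, 0.2, -1.0]
finger_gap: 0.453
```

>>> step_arm(
  offset=[
    [0,0,0],
    [0,0,0],
    [0,0,0],
  ],
  rotation=[
    [0,0,0],
    [0,0,0],
    [0,0,0],
  ],
  hand=0.35,
)

```text
time_s: 26.02
position: [0.514, -0.366, 0.0316]
tool_rot: [[0.0, 0.001, 1.0], [-0.0, 1.0, -0.001], [-1.0, -0.0, 0.0]]
contact_force: [0.4, -0.2, 0.8]
finger_gap: 0.644
```

>>> step_arm(
  offset=[
    [-0.7,0,0],
    [-1,0,0],
    [-1,0,0],
    [-1,0,0],
    [-1,0,0],
    [-1,0,0],
  ],
  rotation=[
    [0,0,0],
    [0,0,0],
    [0,0,0],
    [0,0,0],
    [0,0,0],
    [0,0,0],
  ],
)

```text
time_s: 26.78
position: [0.5141, -0.3661, 0.1473]
tool_rot: [[0.001, 0.001, 1.0], [-0.001, 1.0, -0.001], [-1.0, -0.001, 0.001]]
contact_force: [0.8, -1.2, -2.1]
finger_gap: 0.648
```

```bash
python3 -c "
from h import *
look('w11.png',.032)"
```

```text
t 26.77 pos [ 0.5141 -0.3661  0.1473] yaw -0.03 gap 0.648
c [ 0.5132 -0.4402] org [ 0.5141 -0.4402] ang -0.5 L,W 0.099 0.039 tool y,z mm [-74.1   0.1]
c [ 0.5137 -0.367 ] org [ 0.5141 -0.367 ] ang -0.0 L,W 0.099 0.039 tool y,z mm [-0.9  0. ]
```

View pics/w11.png

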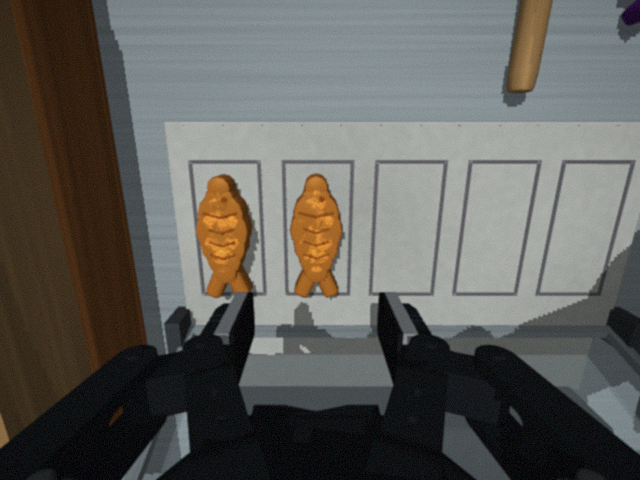

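Two are placed, both at origin x = 0.514 and aligned. Next is cake C.

>>> step_arm(
  offset=[
    [0,1,0],
    [0,1,0],
    [0,1,0],
    [0,1,0],
    [0,1,0],
    [0,1,0],
    [0,1,0],
    [0,1,0],
    [0,1,0],
    [0,1,0],
  ],
  rotation=[
    [0,0,0],
    [0,0,0],
    [0,0,0],
    [0,0,0],
    [0,0,0],
    [0,0,0],
    [0,0,0],
    [0,0,0],
    [0,0,0],
    [0,0,0],
  ],
)

```text
time_s: 28.08
position: [0.5141, -0.1646, 0.1455]
tool_rot: [[0.0, 0.001, 1.0], [0.0, 1.0, -0.001], [-1.0, 0.0, 0.0]]
contact_force: [1.0, -0.0, 0.4]
finger_gap: 0.652
```

>>> step_arm(
  offset=[
    [0,1,0],
    [0,1,0],
    [0,1,0],
    [0,1,0],
    [0,1,0],
    [0,1,0],
    [0,1,0],
    [0,1,0],
    [0,1,0],
    [0,1,0],
  ],
  rotation=[
    [0,0,0],
    [0,0,0],
    [0,0,0],
    [0,0,0],
    [0,0,0],
    [0,0,0],
    [0,0,0],
    [0,0,0],
    [0,0,0],
    [0,0,0],
  ],
)

```text
time_s: 29.32
position: [0.5141, 0.0354, 0.1455]
tool_rot: [[0.0, 0.001, 1.0], [0.0, 1.0, -0.001], [-1.0, 0.0, 0.0]]
contact_force: [-0.3, -0.4, 0.1]
finger_gap: 0.65
```

>>> step_arm(
  offset=[
    [0,1,-0.3],
    [0,1,-0.3],
    [0,1,-0.3],
    [0,1,-0.3],
    [0,1,-0.3],
    [0,1,-0.3],
    [0,1,-0.3],
    [0,1,-0.3],
    [0,1,-0.3],
    [0,1,-0.3],
  ],
  rotation=[
    [0,0,0],
    [0,0,0],
    [0,0,0],
    [0,0,0],
    [0,0,0],
    [0,0,0],
    [0,0,0],
    [0,0,0],
    [0,0,0],
    [0,0,0],
  ],
)

```text
time_s: 30.58
position: [0.4538, 0.2353, 0.1455]
tool_rot: [[0.0, 0.001, 1.0], [0.0, 1.0, -0.001], [-1.0, 0.0, 0.0]]
contact_force: [0.2, -0.2, 0.2]
finger_gap: 0.654
```

>>> step_arm(
  offset=[
    [0,1,0],
    [0,1,0],
    [0,1,0],
    [0,1,0],
    [0,1,0],
    [0.3,1,0],
    [0.5,1,0],
    [0.8,1,0],
    [1,0.3,0],
    [0.6,0,0],
  ],
  rotation=[
    [0,0,0],
    [0,0,0],
    [0,0,0],
    [0,0,0],
    [0,0,0],
    [0,0,0],
    [0,0,0],
    [0,0,0],
    [-1,0,0],
    [-1,0,0],
  ],
  hand=0.1,
)

```text
time_s: 31.82
position: [0.4536, 0.4009, 0.0794]
tool_rot: [[-0.002, -0.142, 0.99], [-0.001, 0.99, 0.142], [-1.0, -0.001, -0.002]]
contact_force: [-0.3, 1.0, -0.1]
finger_gap: 0.901
```

```bash
python3 -c "
from h import *
look('w12.png')"
```

```text
t 31.82 pos [0.4536 0.4009 0.0794] yaw 8.14 gap 0.901
c [0.3118 0.411 ] org [0.3121 0.4104] ang -63.8 L,W 0.024 0.004 tool y,z mm [  29.4 -138.7]
c [0.4547 0.3994] org [0.4552 0.3994] ang 8.7 L,W 0.101 0.04 tool y,z mm [-1.7  1.4]
c [0.5651 0.2018] org [0.5698 0.2009] ang -10.1 L,W 0.09 0.023 tool y,z mm [-214.4   86.7]
c [0.5516 0.3985] org [0.5526 0.3974] ang -47.6 L,W 0.036 0.029 tool y,z mm [-17.5  97.5]
```

View pics/w12.png

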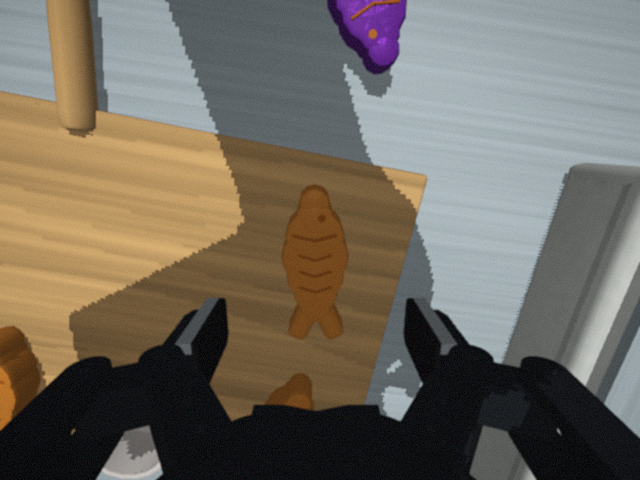

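>>> step_arm(
  offset=[
    [0.8,-0.08,0.05],
    [0.8,0,0],
    [0.8,0,0],
    [0.6,0,0],
    [0.05,0,0],
    [0,0,0],
  ],
  rotation=[
    [0,0,0],
    [0,0,0],
    [0,0,0],
    [0,0,0],
    [0,0,0],
    [0,0,0],
  ],
)

```text
time_s: 32.62
position: [0.4559, 0.3988, 0.0208]
tool_rot: [[0.001, -0.138, 0.99], [0.0, 0.99, 0.138], [-1.0, 0.0, 0.001]]
contact_force: [-0.2, 0.2, -0.2]
finger_gap: 0.903
```

>>> step_arm(
  offset=[
    [0,0,0],
    [0,0,0],
    [0,0,0],
    [0,0,0],
    [0,0,0],
  ],
  rotation=[
    [0,0,0],
    [0,0,0],
    [0,0,0],
    [0,0,0],
    [0,0,0],
  ],
  hand=1,
  force=60,
)

```text
time_s: 33.25
position: [0.4562, 0.399, 0.0214]
tool_rot: [[0.001, -0.139, 0.99], [0.001, 0.99, 0.139], [-1.0, 0.001, 0.002]]
contact_force: [-0.7, -0.2, 5.4]
finger_gap: 0.452
```

>>> step_arm(
  offset=[
    [-0.6,0,0],
    [-1,0,0],
    [-1,0,0],
    [-1,0,0],
    [-1,0,0],
    [-1,0,0],
    [-1,-0.5,0.3],
    [0,-1,0.3],
    [0,-1,0.3],
    [0,-1,0.3],
  ],
  rotation=[
    [0,0,0],
    [0,0,0],
    [1,0,0],
    [1,0,0],
    [0,0,0],
    [0,0,0],
    [0,0,0],
    [0,0,0],
    [0,0,0],
    [0,0,0],
  ],
)

```text
time_s: 34.5
position: [0.4795, 0.3266, 0.1515]
tool_rot: [[-0.002, 0.001, 1.0], [-0.001, 1.0, -0.001], [-1.0, -0.001, -0.002]]
contact_force: [-0.1, -0.1, -0.1]
finger_gap: 0.446
```

>>> step_arm(
  offset=[
    [0,-1,0.4],
    [0,-1,0.4],
    [0,-1,0.4],
    [0,-1,0.4],
    [0,-1,0.1],
    [0,-1,0],
    [0,-1,0],
    [0,-1,0],
    [0,-1,0],
    [0,-1,0],
  ],
  rotation=[
    [0,0,0],
    [0,0,0],
    [0,0,0],
    [0,0,0],
    [0,0,0],
    [0,0,0],
    [0,0,0],
    [0,0,0],
    [0,0,0],
    [0,0,0],
  ],
)

```text
time_s: 35.75
position: [0.5134, 0.1273, 0.1526]
tool_rot: [[0.0, 0.001, 1.0], [0.0, 1.0, -0.001], [-1.0, 0.0, 0.0]]
contact_force: [-0.4, -0.8, -1.4]
finger_gap: 0.449
```

>>> step_arm(
  offset=[
    [0,-1,0],
    [0,-1,0],
    [0,-1,0],
    [0,-1,0],
    [0,-1,0],
    [0,-1,0],
    [0,-1,0],
    [0,-1,0],
    [0,-1,0],
    [0,-1,0],
  ],
  rotation=[
    [0,0,0],
    [0,0,0],
    [0,0,0],
    [0,0,0],
    [0,0,0],
    [0,0,0],
    [0,0,0],
    [0,0,0],
    [0,0,0],
    [0,0,0],
  ],
)

```text
time_s: 37.0
position: [0.5131, -0.0726, 0.1526]
tool_rot: [[0.0, 0.001, 1.0], [0.0, 1.0, -0.001], [-1.0, 0.0, 0.0]]
contact_force: [0.5, -1.2, -1.0]
finger_gap: 0.454
```

>>> step_arm(
  offset=[
    [0,-1,0],
    [0,-1,0],
    [0,-1,0],
    [0,-1,0],
    [0,-1,0],
    [0,-1,0],
    [0,-1,0],
    [0,-1,0],
    [0,-1,0],
    [0,-0.9,0],
  ],
  rotation=[
    [0,0,0],
    [0,0,0],
    [0,0,0],
    [0,0,0],
    [0,0,0],
    [0,0,0],
    [0,0,0],
    [0,0,0],
    [0,0,0],
    [0,0,0],
  ],
)

```text
time_s: 38.25
position: [0.5132, -0.2708, 0.1524]
tool_rot: [[0.0, 0.001, 1.0], [0.0, 1.0, -0.001], [-1.0, 0.0, 0.0]]
contact_force: [0.5, 0.3, -1.2]
finger_gap: 0.45
```

>>> step_arm(
  offset=[
    [1,0,0],
    [1,0,0],
    [1,0,0],
    [1,0,0],
    [0,0,0],
  ],
  rotation=[
    [0,0,0],
    [0,0,0],
    [0,0,0],
    [0,0,0],
    [0,0,0],
  ],
)

```text
time_s: 38.88
position: [0.5124, -0.2692, 0.071]
tool_rot: [[-0.003, 0.001, 1.0], [0.002, 1.0, -0.001], [-1.0, 0.002, -0.003]]
contact_force: [0.4, 0.0, -0.4]
finger_gap: 0.451
```

```bash
python3 -c "
from h import *
look('w13.png',.032)"
```

```text
t 38.88 pos [ 0.5124 -0.2692  0.071 ] yaw -0.04 gap 0.451
c [ 0.52   -0.2699] org [ 0.5208 -0.2699] ang 2.4 L,W 0.108 0.052 tool y,z mm [-0.6  8.5]
c [ 0.5265 -0.4422] org [ 0.5206 -0.4415] ang -6.7 L,W 0.092 0.036 tool y,z mm [-172.3    8.3]
c [ 0.5327 -0.404 ] org [ 0.5353 -0.4039] ang 1.0 L,W 0.104 0.041 tool y,z mm [-134.7   23. ]
```

View pics/w13.png

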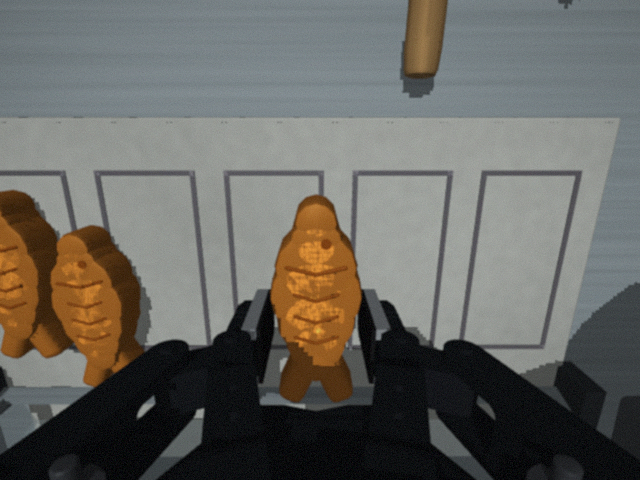

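Cake B was knocked sideways between places 1 and 2 (now around (95,305) in the picture). I'll finish placing C, then put B back.

>>> step_arm(
  offset=[
    [0.2,-0.7,0.15],
    [0.8,-0.5,0],
    [0.6,0,0],
    [0.3,0,0],
    [0.08,0,0],
    [0.02,0,0],
    [0,0,0],
  ],
  rotation=[
    [0,0,0],
    [0,0,0],
    [0,0,0],
    [0,0,0],
    [0,0,0],
    [0,0,0],
    [0,0,0],
  ],
)

```text
time_s: 39.8
position: [0.5165, -0.2934, 0.0329]
tool_rot: [[0.001, 0.0, 1.0], [-0.0, 1.0, -0.0], [-1.0, -0.0, 0.001]]
contact_force: [-0.3, -0.2, -0.3]
finger_gap: 0.445
```

```bash
python3 -c "
from h import *
look('w14.png',.032)"
```

```text
t 39.8 pos [ 0.5165 -0.2934  0.0329] yaw -0.02 gap 0.445
c [ 0.5074 -0.2942] org [ 0.5076 -0.2942] ang 2.4 L,W 0.085 0.041 tool y,z mm [-0.8 -8.9]
c [ 0.5253 -0.4051] org [ 0.524 -0.405] ang -3.0 L,W 0.084 0.041 tool y,z mm [-111.6    7.6]
c [ 0.5345 -0.4381] org [ 0.5286 -0.4375] ang -5.4 L,W 0.079 0.027 tool y,z mm [-144.1   12.1]
```

View pics/w14.png

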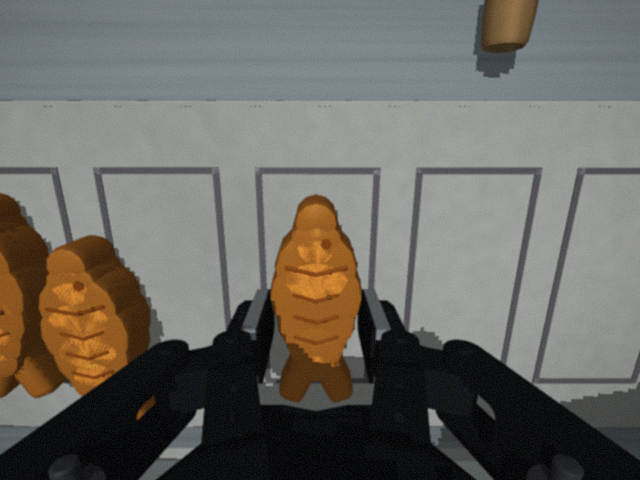

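>>> step_arm(
  offset=[
    [0,0,-0.15],
    [0.06,0,0],
    [0.02,0,0],
    [0,0,0],
  ],
  rotation=[
    [0,0,0],
    [0,0,0],
    [0,0,0],
    [0,0,0],
  ],
)

```text
time_s: 40.35
position: [0.5131, -0.2935, 0.0314]
tool_rot: [[-0.0, 0.001, 1.0], [-0.0, 1.0, -0.001], [-1.0, -0.0, -0.0]]
contact_force: [-2.1, 0.2, 5.7]
finger_gap: 0.452
```

>>> step_arm(
  offset=[
    [0,0,0],
    [0,0,0],
    [0,0,0],
  ],
  rotation=[
    [0,0,0],
    [0,0,0],
    [0,0,0],
  ],
  hand=0.35,
)

```text
time_s: 40.72
position: [0.5133, -0.2934, 0.0307]
tool_rot: [[0.0, 0.001, 1.0], [0.0, 1.0, -0.001], [-1.0, 0.0, 0.0]]
contact_force: [1.0, 0.5, 0.6]
finger_gap: 0.652
```

>>> step_arm(
  offset=[
    [-0.7,0,0],
    [-1,0,0],
    [-1,0,0],
    [-1,0,0],
    [-0.5,-1,0.5],
    [0,-1,0.5],
    [0,-1,0],
    [0,-1,0],
    [0,-1,0],
    [0,0,0],
  ],
  rotation=[
    [0,0,0],
    [0,0,0],
    [0,0,0],
    [0,0,0],
    [0,0,0],
    [0,0,0],
    [0,0,0],
    [0,0,0],
    [0,0,0],
    [0,0,0],
  ],
)

```text
time_s: 41.98
position: [0.5324, -0.3948, 0.1148]
tool_rot: [[-0.0, 0.003, 1.0], [0.0, 1.0, -0.003], [-1.0, 0.0, -0.0]]
contact_force: [-0.3, 0.1, -0.2]
finger_gap: 0.646
```

```bash
python3 -c "
from h import *
look('w15.png',.032)"
```

```text
t 41.98 pos [ 0.5324 -0.3948  0.1148] yaw -0.15 gap 0.646
c [ 0.5104 -0.2927] org [ 0.5122 -0.2927] ang 0.3 L,W 0.099 0.045 tool y,z mm [102.1 -20.4]
c [ 0.5132 -0.439 ] org [ 0.5146 -0.439 ] ang 0.5 L,W 0.098 0.04 tool y,z mm [-44.2 -17.7]
c [ 0.5339 -0.3961] org [ 0.5344 -0.3961] ang 2.8 L,W 0.1 0.039 tool y,z mm [-1.2  2. ]
```

View pics/w15.png

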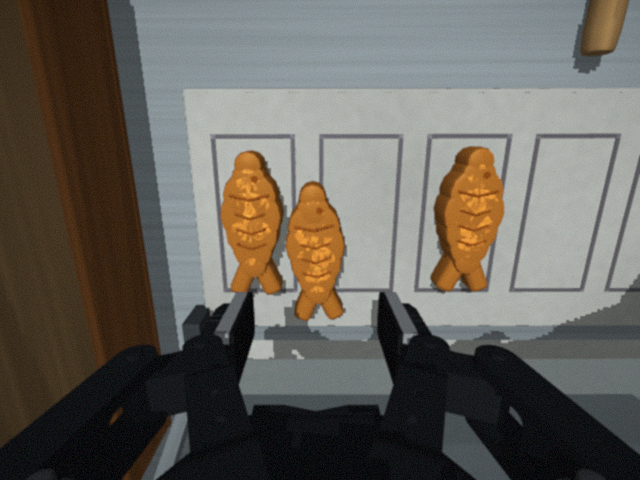

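C is in place 3. B, at (.534,-.396), now almost touches A, which is still in outline 1, so a finger won't fit between their bodies. I'll grip A by its free nose, slide it about 20 mm aside, lift B into place 2, then put A back.

>>> step_arm(
  offset=[
    [0,-0.6,-0.8],
    [0,-0.6,-0.8],
    [0,-0.6,-0.8],
    [0.5,-0.35,-0.8],
    [1,0,0],
    [0,0,0],
  ],
  rotation=[
    [0,0,0],
    [0,0,0],
    [0,0,0],
    [0,0,0],
    [0,0,0],
    [0,0,0],
  ],
  hand=0.5,
)

```text
time_s: 42.78
position: [0.4674, -0.4357, 0.0828]
tool_rot: [[-0.003, 0.002, 1.0], [0.003, 1.0, -0.002], [-1.0, 0.003, -0.003]]
contact_force: [-0.6, 0.6, -0.3]
finger_gap: 0.497
```

```bash
python3 -c "
from h import *
look('w16.png',.032)"
```

```text
t 42.77 pos [ 0.4674 -0.4357  0.0828] yaw -0.09 gap 0.497
c [ 0.5038 -0.2915] org [ 0.5112 -0.29  ] ang 11.8 L,W 0.105 0.048 tool y,z mm [145.8  43.6]
c [ 0.5139 -0.4378] org [ 0.5148 -0.4378] ang -0.1 L,W 0.104 0.04 tool y,z mm [-2.  47.5]
c [ 0.4914 -0.5579] org [ 0.4923 -0.5579] ang -0.1 L,W 0.017 0.004 tool y,z mm [-122.2   25.1]
c [ 0.5349 -0.4066] org [ 0.532  -0.4071] ang 11.0 L,W 0.071 0.015 tool y,z mm [28.7 64.6]
```

View pics/w16.png

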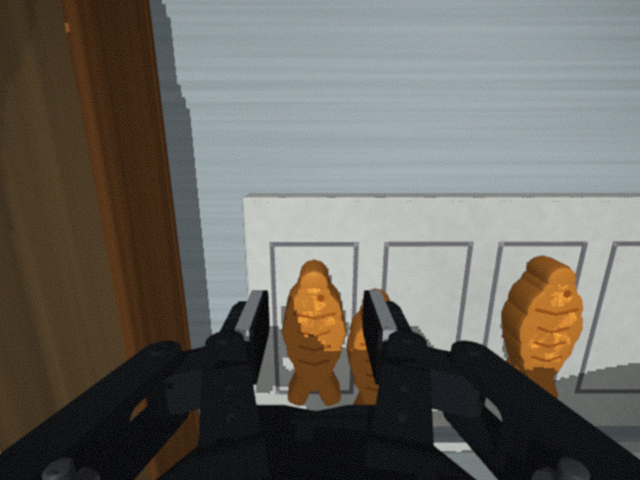

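>>> step_arm(
  offset=[
    [0.8,-0.12,0.05],
    [0.8,0,0],
    [0.7,0,0],
    [0.3,0,0],
    [0,0,0],
  ],
  rotation=[
    [0,0,0],
    [0,0,0],
    [0,0,0],
    [0,0,0],
    [0,0,0],
  ],
)

```text
time_s: 43.45
position: [0.47, -0.4385, 0.0322]
tool_rot: [[-0.001, 0.001, 1.0], [0.001, 1.0, -0.001], [-1.0, 0.001, -0.001]]
contact_force: [0.7, -1.0, 0.6]
finger_gap: 0.503
```

>>> step_arm(
  offset=[
    [0,0,0],
    [0,0,0],
    [0,0,0],
    [0,0,0],
  ],
  rotation=[
    [0,0,0],
    [0,0,0],
    [0,0,0],
    [0,0,0],
  ],
  hand=1,
  force=20,
)

```text
time_s: 43.95
position: [0.4705, -0.4391, 0.0335]
tool_rot: [[0.001, 0.001, 1.0], [-0.001, 1.0, -0.001], [-1.0, -0.001, 0.001]]
contact_force: [0.3, 0.4, 4.3]
finger_gap: 0.225
```

```bash
python3 -c "
from h import *
look('w17.png',.032)"
```

```text
t 43.95 pos [ 0.4705 -0.4391  0.0335] yaw -0.04 gap 0.225
c [ 0.5008 -0.2949] org [ 0.5063 -0.2932] ang 17.0 L,W 0.097 0.035 tool y,z mm [145.9  35.8]
c [ 0.4996 -0.4399] org [ 0.4955 -0.4399] ang -0.3 L,W 0.068 0.033 tool y,z mm [-0.8 25.1]
c [ 0.484  -0.4017] org [ 0.4833 -0.3999] ang -68.6 L,W 0.011 0.007 tool y,z mm [39.2 12.8]
```

View pics/w17.png

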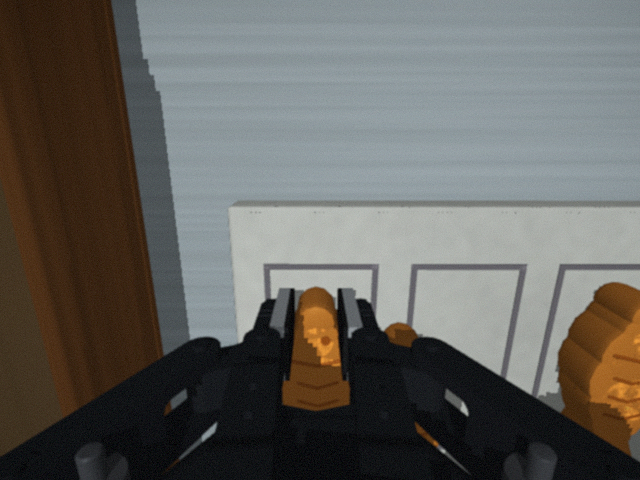

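The nose is held at 19 mm opening. Sliding A aside gently.

>>> step_arm(
  offset=[
    [0,-0.25,0],
    [0,-0.25,0],
    [0,-0.25,0],
    [0,-0.25,0],
    [0,0,0],
  ],
  rotation=[
    [0,0,0],
    [0,0,0],
    [0,0,0],
    [0,0,0],
    [0,0,0],
  ],
)

```text
time_s: 44.62
position: [0.4705, -0.4594, 0.0335]
tool_rot: [[0.001, 0.001, 1.0], [-0.001, 1.0, -0.001], [-1.0, -0.001, 0.001]]
contact_force: [0.2, 0.4, 4.9]
finger_gap: 0.227
```

>>> step_arm(
  offset=[
    [0,0,0],
    [0,0,0],
  ],
  rotation=[
    [0,0,0],
    [0,0,0],
  ],
  hand=0.6,
)

```text
time_s: 44.88
position: [0.4699, -0.4585, 0.0324]
tool_rot: [[-0.001, 0.001, 1.0], [0.001, 1.0, -0.001], [-1.0, 0.001, -0.001]]
contact_force: [-0.1, -0.0, 0.2]
finger_gap: 0.404
```

>>> step_arm(
  offset=[
    [-1,0,0],
    [-1,0,0],
    [-1,0,0.5],
    [0,0.7,0.8],
    [0,0.8,0.8],
    [0,0.7,0.8],
    [0,0.8,0.4],
    [0,0,0],
  ],
  rotation=[
    [0,0,0],
    [0,0,0],
    [0,0,0],
    [0,0,0],
    [0,0,0],
    [0,0,0],
    [0,0,0],
    [0,0,0],
  ],
)

```text
time_s: 45.88
position: [0.5369, -0.3969, 0.0924]
tool_rot: [[-0.001, -0.002, 1.0], [0.001, 1.0, 0.002], [-1.0, 0.001, -0.001]]
contact_force: [0.2, 0.0, 0.9]
finger_gap: 0.396
```

>>> step_arm(
  offset=[
    [0,0,0],
  ],
  rotation=[
    [0,0,0],
  ],
  hand=0.45,
)

```text
time_s: 46.0
position: [0.5359, -0.399, 0.0928]
tool_rot: [[-0.0, 0.001, 1.0], [-0.0, 1.0, -0.001], [-1.0, -0.0, -0.0]]
contact_force: [-0.4, -0.6, 0.7]
finger_gap: 0.549
```

```bash
python3 -c "
from h import *
look('w18.png',.032)"
```

```text
t 46.0 pos [ 0.5359 -0.399   0.0928] yaw -0.03 gap 0.549
c [ 0.5099 -0.2923] org [ 0.5122 -0.2923] ang 0.3 L,W 0.099 0.047 tool y,z mm [106.7 -23.8]
c [ 0.5127 -0.4617] org [ 0.5146 -0.4617] ang 0.7 L,W 0.099 0.04 tool y,z mm [-62.7 -21.3]
c [ 0.534 -0.396] org [ 0.5345 -0.396 ] ang 2.7 L,W 0.1 0.04 tool y,z mm [ 3.  -1.4]
```

View pics/w18.png

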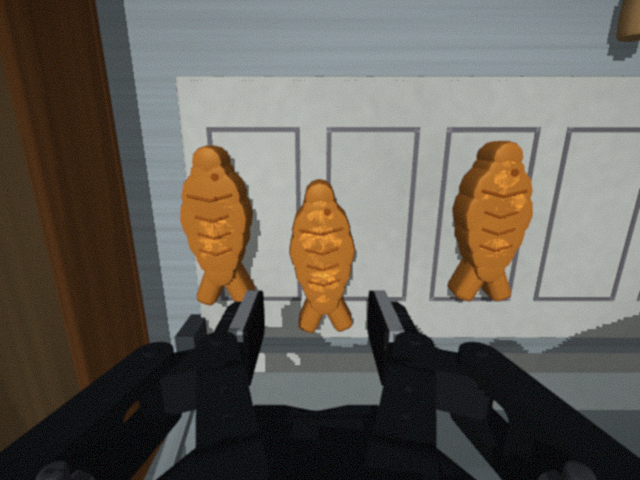

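>>> step_arm(
  offset=[
    [0.5,0.16,-0.1],
    [0.8,0,0],
    [0.8,0,0],
    [0.7,0,0],
    [0.3,0,0],
    [0,0,0],
  ],
  rotation=[
    [-0.65,0,0],
    [0,0,0],
    [0,0,0],
    [0,0,0],
    [0,0,0],
    [0,0,0],
  ],
)

```text
time_s: 46.8
position: [0.5341, -0.3955, 0.0303]
tool_rot: [[-0.001, -0.045, 0.999], [0.001, 0.999, 0.045], [-1.0, 0.001, -0.001]]
contact_force: [-0.2, 0.1, -0.2]
finger_gap: 0.551
```

>>> step_arm(
  offset=[
    [0,0,0],
    [0,0,0],
    [0,0,0],
    [0,0,0],
  ],
  rotation=[
    [0,0,0],
    [0,0,0],
    [0,0,0],
    [0,0,0],
  ],
  hand=1,
  force=60,
)

```text
time_s: 47.3
position: [0.5344, -0.3958, 0.0313]
tool_rot: [[0.001, -0.045, 0.999], [-0.0, 0.999, 0.045], [-1.0, -0.0, 0.001]]
contact_force: [0.0, 0.0, 2.1]
finger_gap: 0.451
```

>>> step_arm(
  offset=[
    [-0.5,0,0],
    [-1,0,0],
    [-0.3,0.8,-0.4],
    [0,0.7,-0.65],
    [0,0,0],
  ],
  rotation=[
    [0,0,0],
    [0.65,0,0],
    [0,0,0],
    [0,0,0],
    [0,0,0],
  ],
)

```text
time_s: 47.92
position: [0.5127, -0.3649, 0.0674]
tool_rot: [[-0.0, 0.0, 1.0], [0.001, 1.0, -0.0], [-1.0, 0.001, -0.0]]
contact_force: [0.4, -0.2, -0.6]
finger_gap: 0.45
```

```bash
python3 -c "
from h import *
look('w19.png',.032)"
```

```text
t 47.92 pos [ 0.5127 -0.3649  0.0674] yaw -0.01 gap 0.45
c [ 0.5068 -0.2922] org [ 0.5088 -0.2921] ang 2.3 L,W 0.094 0.043 tool y,z mm [72.8 -3.9]
c [ 0.5115 -0.4647] org [ 0.5146 -0.4648] ang -0.9 L,W 0.101 0.04 tool y,z mm [-99.9   1.9]
c [ 0.5256 -0.3657] org [ 0.5316 -0.3656] ang 0.9 L,W 0.128 0.052 tool y,z mm [-0.7 18.9]
```

View pics/w19.png

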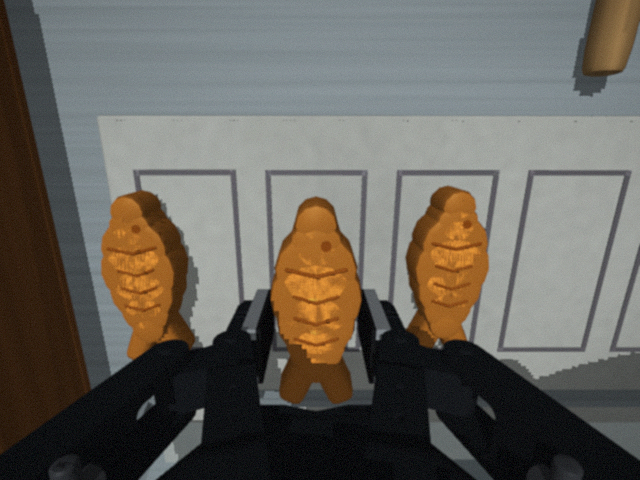

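>>> step_arm(
  offset=[
    [0.8,0,0],
    [0.6,0,0],
    [0.35,0,0],
    [0.06,0,0],
    [0,0,0],
  ],
  rotation=[
    [0,0,0],
    [0,0,0],
    [0,0,0],
    [0,0,0],
    [0,0,0],
  ],
)

```text
time_s: 48.6
position: [0.5129, -0.3655, 0.0313]
tool_rot: [[-0.001, 0.001, 1.0], [0.001, 1.0, -0.001], [-1.0, 0.001, -0.001]]
contact_force: [-4.2, 2.4, 9.3]
finger_gap: 0.448
```

>>> step_arm(
  offset=[
    [0,0,0],
    [0,0,0],
    [0,0,0],
  ],
  rotation=[
    [0,0,0],
    [0,0,0],
    [0,0,0],
  ],
  hand=0.35,
)

```text
time_s: 48.98
position: [0.5132, -0.3656, 0.0302]
tool_rot: [[-0.0, 0.001, 1.0], [0.0, 1.0, -0.001], [-1.0, 0.0, -0.0]]
contact_force: [0.1, -0.4, -0.8]
finger_gap: 0.645
```

>>> step_arm(
  offset=[
    [-0.7,0,0],
    [-1,0,0],
    [-1,0,0],
    [-0.5,-1,0],
    [0,-1,0],
    [0,-1,0],
    [0,-1,0],
    [0,-0.8,0],
    [0,0,0],
  ],
  rotation=[
    [0,0,0],
    [0,0,0],
    [0,0,0],
    [0,0,0],
    [0,0,0],
    [0,0,0],
    [0,0,0],
    [0,0,0],
    [0,0,0],
  ],
)

```text
time_s: 50.1
position: [0.5129, -0.4627, 0.0954]
tool_rot: [[0.001, 0.002, 1.0], [-0.001, 1.0, -0.002], [-1.0, -0.001, 0.001]]
contact_force: [0.1, 1.3, -0.7]
finger_gap: 0.653
```

```bash
python3 -c "
from h import *
look('w20.png',.032)"
```

```text
t 50.1 pos [ 0.5129 -0.4627  0.0954] yaw -0.11 gap 0.653
c [ 0.478  -0.5495] org [ 0.4796 -0.5495] ang -0.1 L,W 0.177 0.006 tool y,z mm [-86.9 -33.2]
c [ 0.5097 -0.2924] org [ 0.5126 -0.2923] ang 1.9 L,W 0.1 0.053 tool y,z mm [170.4  -0.7]
c [ 0.5114 -0.3654] org [ 0.5131 -0.3654] ang 0.7 L,W 0.1 0.046 tool y,z mm [97.3 -0. ]
c [ 0.5144 -0.4592] org [ 0.5148 -0.4592] ang 1.4 L,W 0.1 0.04 tool y,z mm [3.5 1.9]
```

View pics/w20.png

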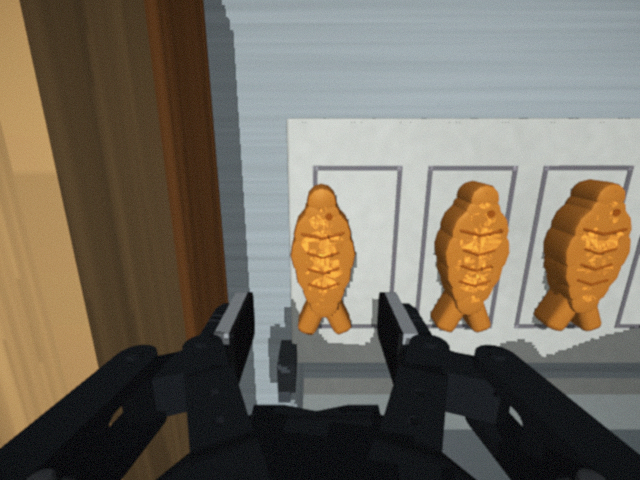

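>>> step_arm(
  offset=[
    [0.8,0.17,0],
    [0.8,0,0],
    [0.8,0,0],
    [0.6,0,0],
    [0.25,0,0],
    [0,0,0],
  ],
  rotation=[
    [-0.2,0,0],
    [0,0,0],
    [0,0,0],
    [0,0,0],
    [0,0,0],
    [0,0,0],
  ],
)

```text
time_s: 50.9
position: [0.5131, -0.4582, 0.0293]
tool_rot: [[-0.0, -0.013, 1.0], [0.0, 1.0, 0.013], [-1.0, 0.0, -0.0]]
contact_force: [-0.5, -1.1, 1.1]
finger_gap: 0.649
```

>>> step_arm(
  offset=[
    [0,0,0],
    [0,0,0],
    [0,0,0],
    [0,0,0],
  ],
  rotation=[
    [0,0,0],
    [0,0,0],
    [0,0,0],
    [0,0,0],
  ],
  hand=1,
  force=60,
)

```text
time_s: 51.4
position: [0.5135, -0.4587, 0.0306]
tool_rot: [[0.001, -0.013, 1.0], [-0.001, 1.0, 0.013], [-1.0, -0.001, 0.001]]
contact_force: [0.1, 0.4, 6.5]
finger_gap: 0.447
```

>>> step_arm(
  offset=[
    [-0.2,0,0],
    [-0.1,0.3,0],
    [0,0.4,0],
    [0,0.4,0],
    [0,0,0],
  ],
  rotation=[
    [0.2,0,0],
    [0,0,0],
    [0,0,0],
    [0,0,0],
    [0,0,0],
  ],
)

```text
time_s: 52.02
position: [0.5132, -0.4351, 0.0355]
tool_rot: [[-0.0, -0.0, 1.0], [0.001, 1.0, 0.0], [-1.0, 0.001, -0.0]]
contact_force: [0.4, 0.1, -0.4]
finger_gap: 0.446
```

```bash
python3 -c "
from h import *
look('w21.png',.032)"
```

```text
t 52.02 pos [ 0.5132 -0.4351  0.0355] yaw 0.02 gap 0.446
c [ 0.5162 -0.2966] org [ 0.5145 -0.2969] ang 10.0 L,W 0.106 0.044 tool y,z mm [138.2   1.4]
c [ 0.5002 -0.3642] org [ 0.5018 -0.3639] ang 9.6 L,W 0.08 0.044 tool y,z mm [ 71.2 -11.4]
c [ 0.5156 -0.4361] org [ 0.518  -0.4361] ang 0.5 L,W 0.107 0.042 tool y,z mm [-1.   4.8]
```

View pics/w21.png

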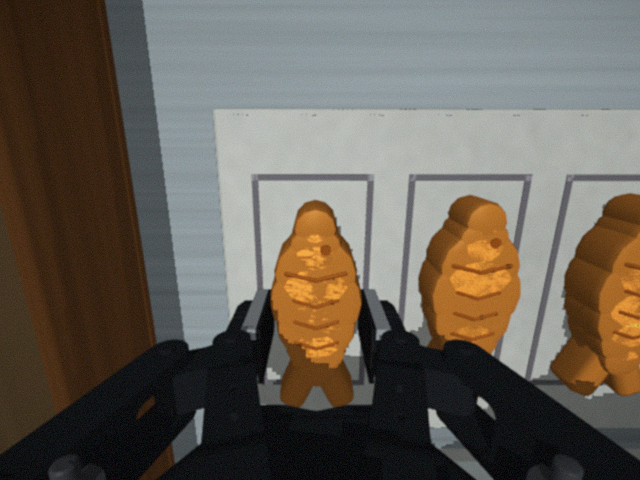

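>>> step_arm(
  offset=[
    [0.12,-0.08,-0.06],
    [0.1,0,0],
    [0,0,0],
  ],
  rotation=[
    [0,0,0],
    [0,0,0],
    [0,0,0],
  ],
)

```text
time_s: 52.45
position: [0.5117, -0.4379, 0.0309]
tool_rot: [[-0.0, 0.001, 1.0], [0.0, 1.0, -0.001], [-1.0, 0.0, -0.0]]
contact_force: [-0.3, 0.5, 0.1]
finger_gap: 0.452
```

>>> step_arm(
  offset=[
    [0,0,0],
    [0,0,0],
    [0,0,0],
  ],
  rotation=[
    [0,0,0],
    [0,0,0],
    [0,0,0],
  ],
  hand=0.35,
)

```text
time_s: 52.82
position: [0.512, -0.4378, 0.0314]
tool_rot: [[0.0, 0.001, 1.0], [-0.0, 1.0, -0.001], [-1.0, -0.0, 0.0]]
contact_force: [0.2, -0.8, -0.0]
finger_gap: 0.649
```

>>> step_arm(
  offset=[
    [-0.7,0,0],
    [-1,0,0],
    [-1,0,0],
    [-1,0,0],
    [-1,0.5,0],
    [-1,1,0],
    [0,1,0],
    [0,1,0],
    [0,0,0],
  ],
  rotation=[
    [0,0,0],
    [0,0,0],
    [0,0,0],
    [0,0,0],
    [0,0,0],
    [0,0,0],
    [0,0,0],
    [0,0,0],
    [0,0,0],
  ],
)

```text
time_s: 53.95
position: [0.5123, -0.3663, 0.1464]
tool_rot: [[0.0, -0.001, 1.0], [-0.0, 1.0, 0.001], [-1.0, -0.0, 0.0]]
contact_force: [1.0, 0.3, -0.4]
finger_gap: 0.653
```

```bash
python3 -c "
from h import *
look('w22.png',.032)"
```

```text
t 53.95 pos [ 0.5123 -0.3663  0.1464] yaw 0.07 gap 0.653
c [ 0.5106 -0.2933] org [ 0.5124 -0.2933] ang 0.9 L,W 0.099 0.041 tool y,z mm [73.   0.2]
c [ 0.5117 -0.4411] org [ 0.5129 -0.4411] ang -0.2 L,W 0.098 0.038 tool y,z mm [-74.8   0.5]
c [ 0.5128 -0.3666] org [ 0.5128 -0.3666] ang -0.1 L,W 0.098 0.039 tool y,z mm [-0.3  0.5]
```

View pics/w22.png

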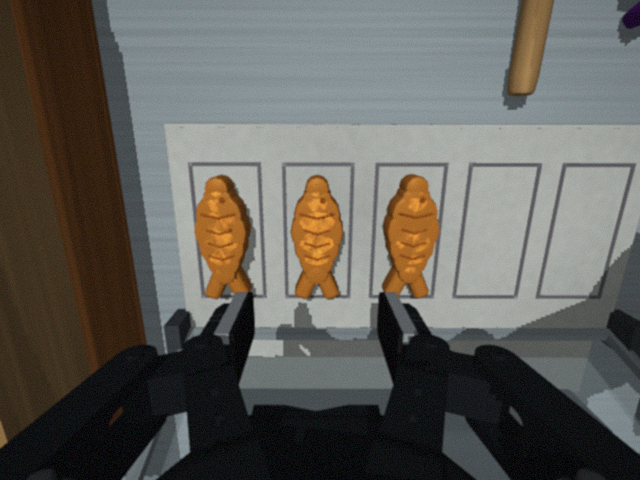

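All three now sit squarely in places 1–3. Next is cake D.

>>> step_arm(
  offset=[
    [0,1,0],
    [0,1,0],
    [0,1,0],
    [0,1,0],
    [0,1,0],
    [0,1,0],
    [0,1,0],
    [0,1,0],
    [0,1,0],
    [0,1,0],
  ],
  rotation=[
    [0,0,0],
    [0,0,0],
    [0,0,0],
    [0,0,0],
    [0,0,0],
    [0,0,0],
    [0,0,0],
    [0,0,0],
    [0,0,0],
    [0,0,0],
  ],
)

```text
time_s: 55.25
position: [0.5121, -0.1665, 0.1453]
tool_rot: [[0.0, 0.001, 1.0], [0.0, 1.0, -0.001], [-1.0, 0.0, 0.0]]
contact_force: [-0.4, 0.6, -0.4]
finger_gap: 0.647
```

>>> step_arm(
  offset=[
    [0,1,0],
    [0,1,0],
    [0,1,0],
    [0,1,0],
    [0,1,0],
    [0,1,0],
    [0,1,0.3],
    [0,1,0.5],
    [0,1,0.5],
    [0,1,0.5],
  ],
  rotation=[
    [0,0,0],
    [0,0,0],
    [0,0,0],
    [0,0,0],
    [0,0,0],
    [0,0,0],
    [0,0,0],
    [0,0,0],
    [0,0,0],
    [0,0,0],
  ],
)

```text
time_s: 56.5
position: [0.5484, 0.0336, 0.1452]
tool_rot: [[0.0, 0.001, 1.0], [0.0, 1.0, -0.001], [-1.0, 0.0, 0.0]]
contact_force: [-0.0, -0.1, 0.4]
finger_gap: 0.648
```

>>> step_arm(
  offset=[
    [0,1,0.5],
    [0,1,0.5],
    [0,1,0.5],
    [0,1,0],
    [0,1,0],
    [0,1,0],
    [0,1,0],
    [1,1,0],
    [1,0,0],
    [0.5,0,0],
  ],
  rotation=[
    [0,0,0],
    [0,0,0],
    [0,0,0],
    [0,0,0],
    [0,0,0],
    [0,0,0],
    [0,0,0],
    [0,0,0],
    [-0.7,0,0],
    [0,0,0],
  ],
  hand=0.2,
)

```text
time_s: 57.75
position: [0.5771, 0.1927, 0.0928]
tool_rot: [[-0.003, -0.048, 0.999], [-0.001, 0.999, 0.048], [-1.0, -0.0, -0.003]]
contact_force: [-0.4, -0.3, 0.2]
finger_gap: 0.8
```

```bash
python3 -c "
from h import *
look('w23.png')"
```

```text
t 57.75 pos [0.5771 0.1927 0.0928] yaw 2.77 gap 0.8
c [0.581  0.1945] org [0.5814 0.1944] ang -4.6 L,W 0.101 0.04 tool y,z mm [1.5 4.3]
c [0.5957 0.3939] org [0.5906 0.3942] ang -3.9 L,W 0.1 0.056 tool y,z mm [200.6  23.2]
```

View pics/w23.png

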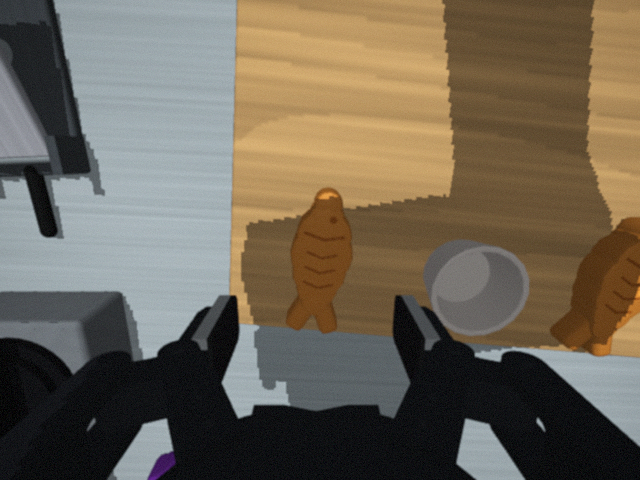

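>>> step_arm(
  offset=[
    [0.3,0.08,0.12],
    [0.7,0,0],
    [0.8,0,0],
    [0.8,0,0],
    [0.8,0,0],
    [0.2,0,0],
    [0.05,0,0],
    [0,0,0],
  ],
  rotation=[
    [0.95,0,0],
    [0.9,0,0],
    [0,0,0],
    [0,0,0],
    [0,0,0],
    [0,0,0],
    [0,0,0],
    [0,0,0],
  ],
  hand=0.3,
)

```text
time_s: 58.8
position: [0.5811, 0.194, 0.0228]
tool_rot: [[0.001, 0.081, 0.997], [0.0, 0.997, -0.081], [-1.0, 0.0, 0.001]]
contact_force: [-0.3, 0.3, 0.2]
finger_gap: 0.699
```

>>> step_arm(
  offset=[
    [0,0,0],
    [0,0,0],
    [0,0,0],
    [0,0,0],
    [0,0,0],
  ],
  rotation=[
    [0,0,0],
    [0,0,0],
    [0,0,0],
    [0,0,0],
    [0,0,0],
  ],
  hand=1,
  force=60,
)

```text
time_s: 59.42
position: [0.5812, 0.194, 0.0233]
tool_rot: [[0.002, 0.081, 0.997], [0.0, 0.997, -0.081], [-1.0, 0.001, 0.002]]
contact_force: [-1.1, 0.3, 6.4]
finger_gap: 0.446
```

>>> step_arm(
  offset=[
    [-0.6,0,0],
    [-1,0,0],
    [-1,0,0],
    [-1,0,0],
    [-1,0,0],
    [-1,0,0],
    [-1,-0.5,-0.3],
    [0,-1,-0.3],
    [0,-1,-0.3],
    [0,-1,-0.3],
  ],
  rotation=[
    [0,0,0],
    [0,0,0],
    [-0.6,0,0],
    [-0.5,0,0],
    [0,0,0],
    [0,0,0],
    [0,0,0],
    [0,0,0],
    [0,0,0],
    [0,0,0],
  ],
)

```text
time_s: 60.68
position: [0.5552, 0.122, 0.1534]
tool_rot: [[-0.002, 0.005, 1.0], [-0.0, 1.0, -0.005], [-1.0, -0.0, -0.002]]
contact_force: [0.5, -0.5, -0.2]
finger_gap: 0.447
```

>>> step_arm(
  offset=[
    [0,-1,-0.4],
    [0,-1,-0.4],
    [0,-1,-0.4],
    [0,-1,-0.4],
    [0,-1,-0.4],
    [0,-1,0],
    [0,-1,0],
    [0,-1,0],
    [0,-1,0],
    [0,-1,0],
  ],
  rotation=[
    [-0.07,0,0],
    [0,0,0],
    [0,0,0],
    [0,0,0],
    [0,0,0],
    [0,0,0],
    [0,0,0],
    [0,0,0],
    [0,0,0],
    [0,0,0],
  ],
)

```text
time_s: 61.92
position: [0.516, -0.0773, 0.1543]
tool_rot: [[-0.0, -0.001, 1.0], [0.0, 1.0, 0.001], [-1.0, 0.0, -0.0]]
contact_force: [-0.6, -0.0, 0.1]
finger_gap: 0.449
```

>>> step_arm(
  offset=[
    [0,-1,0],
    [0,-1,0],
    [0,-1,0],
    [0,-1,0],
    [0,-1,0],
    [0,-1,0],
    [0.5,-1,0],
    [1,-0.1,0],
    [1,0,0],
    [1,0,0],
  ],
  rotation=[
    [0,0,0],
    [0,0,0],
    [0,0,0],
    [0,0,0],
    [0,0,0],
    [0,0,0],
    [0,0,0],
    [0,0,0],
    [0,0,0],
    [0,0,0],
  ],
)

```text
time_s: 63.18
position: [0.5162, -0.2187, 0.0829]
tool_rot: [[-0.001, -0.0, 1.0], [0.0, 1.0, 0.0], [-1.0, 0.0, -0.001]]
contact_force: [0.7, 0.6, 0.1]
finger_gap: 0.446
```

>>> step_arm(
  offset=[
    [0.5,0,0],
    [0,0,0],
  ],
  rotation=[
    [0,0,0],
    [0,0,0],
  ],
)

```text
time_s: 63.42
position: [0.5161, -0.2181, 0.0734]
tool_rot: [[-0.001, -0.001, 1.0], [0.001, 1.0, 0.001], [-1.0, 0.001, -0.001]]
contact_force: [-0.1, -0.4, 0.3]
finger_gap: 0.448
```

```bash
python3 -c "
from h import *
look('w24.png',.032)"
```

```text
t 63.42 pos [ 0.5161 -0.2181  0.0734] yaw 0.04 gap 0.448
c [ 0.5112 -0.2982] org [ 0.5127 -0.2982] ang 0.7 L,W 0.101 0.04 tool y,z mm [-80.1  -3.4]
c [ 0.5126 -0.3746] org [ 0.5138 -0.3745] ang 1.5 L,W 0.101 0.04 tool y,z mm [-156.4   -2.4]
c [ 0.5256 -0.2188] org [ 0.5261 -0.2188] ang 1.8 L,W 0.108 0.053 tool y,z mm [-0.7  9.9]
```

View pics/w24.png

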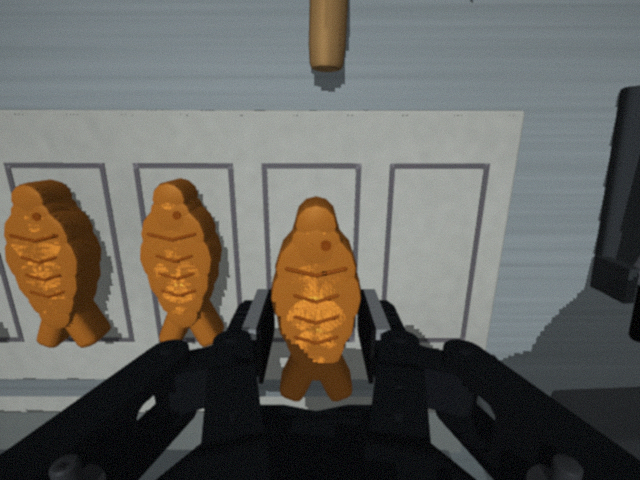

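>>> step_arm(
  offset=[
    [0.8,-0.15,-0.13],
    [0.6,0,0],
    [0.4,0,0],
    [0.1,0,0],
    [0.04,0,0],
    [0,0,0],
  ],
  rotation=[
    [0,0,0],
    [0,0,0],
    [0,0,0],
    [0,0,0],
    [0,0,0],
    [0,0,0],
  ],
)

```text
time_s: 64.22
position: [0.5142, -0.2211, 0.0358]
tool_rot: [[0.001, -0.001, 1.0], [-0.0, 1.0, 0.001], [-1.0, -0.0, 0.001]]
contact_force: [0.2, -0.4, -0.4]
finger_gap: 0.449
```

>>> step_arm(
  offset=[
    [0.03,0,0],
    [0,0,0],
  ],
  rotation=[
    [0,0,0],
    [0,0,0],
  ],
)

```text
time_s: 64.47
position: [0.514, -0.2211, 0.035]
tool_rot: [[0.0, -0.001, 1.0], [-0.0, 1.0, 0.001], [-1.0, -0.0, 0.0]]
contact_force: [-0.5, -0.9, -0.3]
finger_gap: 0.451
```

>>> step_arm(
  offset=[
    [0.05,0,0],
    [0.03,0,0],
    [0,0,0],
  ],
  rotation=[
    [0,0,0],
    [0,0,0],
    [0,0,0],
  ],
)

```text
time_s: 64.85
position: [0.5139, -0.221, 0.0333]
tool_rot: [[0.0, -0.001, 1.0], [0.0, 1.0, 0.001], [-1.0, 0.0, 0.0]]
contact_force: [-0.4, 0.1, -0.4]
finger_gap: 0.447
```

>>> step_arm(
  offset=[
    [0,0,0],
    [0,0,0],
    [0,0,0],
  ],
  rotation=[
    [0,0,0],
    [0,0,0],
    [0,0,0],
  ],
  hand=0.35,
)

```text
time_s: 65.22
position: [0.514, -0.221, 0.0333]
tool_rot: [[0.0, -0.001, 1.0], [0.0, 1.0, 0.001], [-1.0, 0.0, 0.0]]
contact_force: [-1.1, 1.4, -0.5]
finger_gap: 0.649
```

>>> step_arm(
  offset=[
    [-0.7,0,0],
    [-1,0,0],
    [-1,0,0],
    [-1,0,0],
    [-1,0,0],
    [-1,0,0],
    [0,0,0],
  ],
  rotation=[
    [0,0,0],
    [0,0,0],
    [0,0,0],
    [0,0,0],
    [0,0,0],
    [0,0,0],
    [0,0,0],
  ],
)

```text
time_s: 66.1
position: [0.5149, -0.2216, 0.1496]
tool_rot: [[0.004, -0.001, 1.0], [-0.002, 1.0, 0.001], [-1.0, -0.002, 0.004]]
contact_force: [-0.4, 0.6, 0.2]
finger_gap: 0.648
```

```bash
python3 -c "
from h import *
look('w25.png',.032)"
```

```text
t 66.1 pos [ 0.5149 -0.2216  0.1496] yaw 0.05 gap 0.648
c [ 0.5128 -0.4468] org [ 0.5135 -0.4467] ang 2.4 L,W 0.099 0.04 tool y,z mm [-225.2   -1.6]
c [ 0.5127 -0.3715] org [ 0.5131 -0.3715] ang 1.2 L,W 0.099 0.039 tool y,z mm [-149.9   -2. ]
c [ 0.5118 -0.2966] org [ 0.5123 -0.2966] ang 0.3 L,W 0.098 0.039 tool y,z mm [-75.   -2.7]
c [ 0.5138 -0.222 ] org [ 0.5138 -0.222 ] ang 0.2 L,W 0.098 0.039 tool y,z mm [-0.4 -1.1]
```

View pics/w25.png

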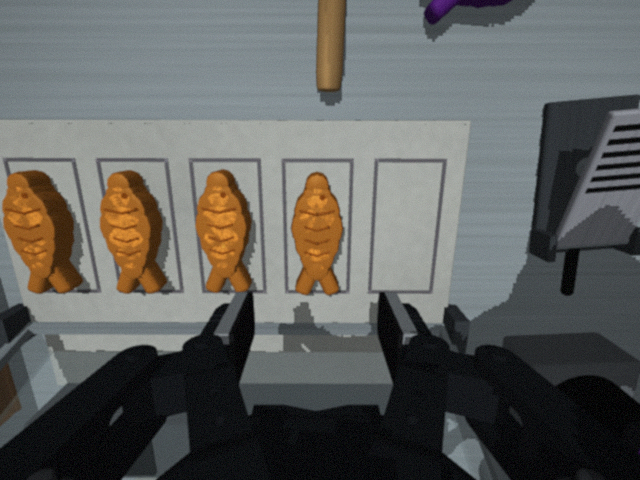

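Four are placed. Last is cake E.

>>> step_arm(
  offset=[
    [0,1,0],
    [0,1,0],
    [0,1,0],
    [0,1,0],
    [0,1,0],
    [0,1,0],
    [0,1,0],
    [0,1,0],
    [0,1,0],
    [0,1,0],
  ],
  rotation=[
    [0,0,0],
    [0,0,0],
    [0,0,0],
    [0,0,0],
    [0,0,0],
    [0,0,0],
    [0,0,0],
    [0,0,0],
    [0,0,0],
    [0,0,0],
  ],
)

```text
time_s: 67.4
position: [0.5137, -0.0197, 0.1473]
tool_rot: [[0.0, -0.001, 1.0], [0.0, 1.0, 0.001], [-1.0, 0.0, 0.0]]
contact_force: [0.5, 0.1, -0.5]
finger_gap: 0.652
```

>>> step_arm(
  offset=[
    [0,1,0.4],
    [0,1,0.4],
    [0,1,0.4],
    [0,1,0.4],
    [0,1,0.4],
    [0,1,0.4],
    [0,1,0.4],
    [0,1,0.4],
    [0,1,0.4],
    [0,1,0],
  ],
  rotation=[
    [0,0,0],
    [0,0,0],
    [0,0,0],
    [0,0,0],
    [0,0,0],
    [0,0,0],
    [0,0,0],
    [0,0,0],
    [0,0,0],
    [0,0,0],
  ],
)

```text
time_s: 68.65
position: [0.5861, 0.1803, 0.1471]
tool_rot: [[0.0, -0.001, 1.0], [0.0, 1.0, 0.001], [-1.0, 0.0, 0.0]]
contact_force: [0.6, 0.4, -0.1]
finger_gap: 0.648
```

>>> step_arm(
  offset=[
    [0,1,0],
    [0,1,0],
    [0,1,0],
    [0,1,0],
    [0,1,0],
    [0,1,0],
    [0,1,0],
    [0,1,0],
    [0,1,0],
    [0,1,0],
  ],
  rotation=[
    [0,0,0],
    [0,0,0],
    [0,0,0],
    [0,0,0],
    [0,0,0],
    [0,0,0],
    [0,0,0],
    [0,0,0],
    [0,0,0],
    [0,0,0],
  ],
)

```text
time_s: 69.9
position: [0.5854, 0.3804, 0.1472]
tool_rot: [[-0.0, -0.001, 1.0], [0.0, 1.0, 0.001], [-1.0, 0.0, -0.0]]
contact_force: [1.1, -0.3, 0.8]
finger_gap: 0.651
```

>>> step_arm(
  offset=[
    [0.5,0.8,0],
    [1,0,0],
    [1,0,0],
    [0.5,0,0],
    [0,0,0],
  ],
  rotation=[
    [0,0,0],
    [0.9,0,0],
    [0.9,0,0],
    [0.9,0,0],
    [0,0,0],
  ],
  hand=0.2,
)

```text
time_s: 70.53
position: [0.5847, 0.3949, 0.0854]
tool_rot: [[-0.003, 0.186, 0.983], [-0.001, 0.983, -0.186], [-1.0, -0.002, -0.002]]
contact_force: [-0.5, -0.1, 0.4]
finger_gap: 0.796
```

```bash
python3 -c "
from h import *
look('w26.png')"
```

```text
t 70.53 pos [0.5847 0.3949 0.0854] yaw -10.73 gap 0.796
c [0.5896 0.3926] org [0.59   0.3925] ang -13.4 L,W 0.102 0.04 tool y,z mm [-1.4  5.6]
```

View pics/w26.png

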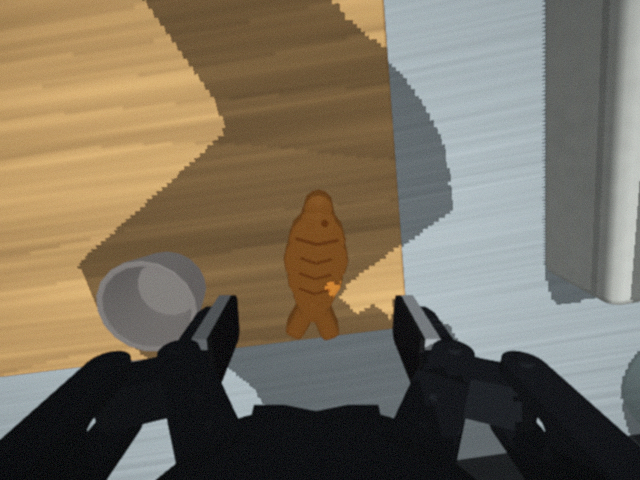

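>>> step_arm(
  offset=[
    [0.3,-0.08,0.2],
    [0.7,0,0],
    [0.8,0,0],
    [0.8,0,0],
    [0.6,0,0],
    [0.1,0,0],
    [0,0,0],
  ],
  rotation=[
    [0.67,0,0],
    [0,0,0],
    [0,0,0],
    [0,0,0],
    [0,0,0],
    [0,0,0],
    [0,0,0],
  ],
  hand=0.3,
)

```text
time_s: 71.45
position: [0.5893, 0.3928, 0.0215]
tool_rot: [[0.0, 0.232, 0.973], [0.0, 0.973, -0.232], [-1.0, 0.0, 0.0]]
contact_force: [-0.3, -0.0, 0.7]
finger_gap: 0.701
```

>>> step_arm(
  offset=[
    [0,0,0],
    [0,0,0],
    [0,0,0],
    [0,0,0],
    [0,0,0],
  ],
  rotation=[
    [0,0,0],
    [0,0,0],
    [0,0,0],
    [0,0,0],
    [0,0,0],
  ],
  hand=1,
  force=60,
)

```text
time_s: 72.08
position: [0.5897, 0.3931, 0.0225]
tool_rot: [[0.002, 0.232, 0.973], [0.001, 0.973, -0.232], [-1.0, 0.001, 0.002]]
contact_force: [-0.8, -0.0, 5.4]
finger_gap: 0.446
```

>>> step_arm(
  offset=[
    [-0.6,0,0],
    [-1,0,0],
    [-1,0,0],
    [-1,0,0],
    [-1,0,0],
    [-1,0,0],
    [-1,-0.5,-0.3],
    [0,-1,-0.3],
    [0,-1,-0.3],
    [0,-1,-0.3],
  ],
  rotation=[
    [0,0,0],
    [0,0,0],
    [-0.9,0,0],
    [-0.9,0,0],
    [-0.9,0,0],
    [-0.65,0,0],
    [0,0,0],
    [0,0,0],
    [0,0,0],
    [0,0,0],
  ],
)

```text
time_s: 73.32
position: [0.5644, 0.3215, 0.1544]
tool_rot: [[0.0, 0.002, 1.0], [0.0, 1.0, -0.002], [-1.0, 0.0, 0.0]]
contact_force: [0.2, -0.1, -1.0]
finger_gap: 0.451
```

>>> step_arm(
  offset=[
    [0,-1,-0.4],
    [0,-1,-0.4],
    [0,-1,-0.4],
    [0,-1,-0.4],
    [0,-1,-0.4],
    [0,-1,-0.4],
    [0,-1,0],
    [0,-1,0],
    [0,-1,0],
    [0,-1,0],
  ],
  rotation=[
    [0,0,0],
    [0,0,0],
    [0,0,0],
    [0,0,0],
    [0,0,0],
    [0,0,0],
    [0,0,0],
    [0,0,0],
    [0,0,0],
    [0,0,0],
  ],
)

```text
time_s: 74.58
position: [0.5171, 0.1214, 0.1533]
tool_rot: [[0.0, 0.001, 1.0], [0.0, 1.0, -0.001], [-1.0, 0.0, 0.0]]
contact_force: [0.8, 0.8, -0.8]
finger_gap: 0.447
```

>>> step_arm(
  offset=[
    [0,-1,0],
    [0,-1,0],
    [0,-1,0],
    [0,-1,0],
    [0,-1,0],
    [0,-1,0],
    [0,-1,0],
    [0,-1,0],
    [0,-1,0],
    [0,-1,0],
  ],
  rotation=[
    [0,0,0],
    [0,0,0],
    [0,0,0],
    [0,0,0],
    [0,0,0],
    [0,0,0],
    [0,0,0],
    [0,0,0],
    [0,0,0],
    [0,0,0],
  ],
)

```text
time_s: 75.82
position: [0.5167, -0.0786, 0.1533]
tool_rot: [[0.0, 0.001, 1.0], [0.0, 1.0, -0.001], [-1.0, 0.0, 0.0]]
contact_force: [0.5, -0.2, -1.3]
finger_gap: 0.447
```

>>> step_arm(
  offset=[
    [0,-1,0],
    [0,-1,0],
    [0,-1,0],
    [0.5,-0.5,0],
    [1,0,0],
    [1,0,0],
    [1,0,0],
    [0.5,0,0],
    [0,0,0],
  ],
  rotation=[
    [0,0,0],
    [0,0,0],
    [0,0,0],
    [0,0,0],
    [0,0,0],
    [0,0,0],
    [0,0,0],
    [0,0,0],
    [0,0,0],
  ],
)

```text
time_s: 76.95
position: [0.5163, -0.147, 0.0725]
tool_rot: [[-0.001, 0.001, 1.0], [0.001, 1.0, -0.001], [-1.0, 0.001, -0.001]]
contact_force: [0.7, -0.1, -1.8]
finger_gap: 0.445
```

```bash
python3 -c "
from h import *
look('w27.png',.032)"
```

```text
t 76.95 pos [ 0.5163 -0.147   0.0725] yaw -0.03 gap 0.445
c [ 0.511  -0.3018] org [ 0.5127 -0.3018] ang 0.2 L,W 0.1 0.045 tool y,z mm [-154.8   -3.6]
c [ 0.5119 -0.2253] org [ 0.5139 -0.2253] ang 0.2 L,W 0.099 0.04 tool y,z mm [-78.2  -2.5]
c [ 0.5342 -0.148 ] org [ 0.538 -0.148] ang 0.1 L,W 0.132 0.053 tool y,z mm [-0.9 21.6]
```

View pics/w27.png

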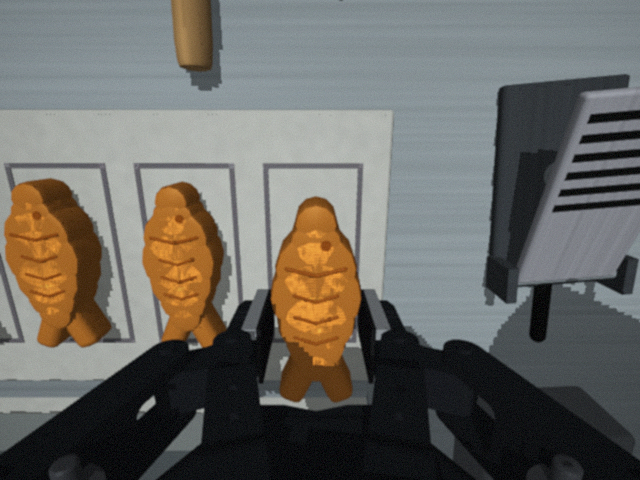

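>>> step_arm(
  offset=[
    [0.8,-0.1,-0.13],
    [0.6,0,0],
    [0.4,0,0],
    [0.15,0,0],
    [0.05,0,0],
    [0,0,0],
  ],
  rotation=[
    [0,0,0],
    [0,0,0],
    [0,0,0],
    [0,0,0],
    [0,0,0],
    [0,0,0],
  ],
)

```text
time_s: 77.75
position: [0.5144, -0.1493, 0.0335]
tool_rot: [[0.0, 0.001, 1.0], [-0.0, 1.0, -0.001], [-1.0, -0.0, 0.0]]
contact_force: [-0.9, 0.3, 0.1]
finger_gap: 0.449
```

>>> step_arm(
  offset=[
    [0.03,0,0],
    [0,0,0],
  ],
  rotation=[
    [0,0,0],
    [0,0,0],
  ],
)

```text
time_s: 78.0
position: [0.5142, -0.1493, 0.0328]
tool_rot: [[0.0, 0.001, 1.0], [-0.0, 1.0, -0.001], [-1.0, -0.0, 0.0]]
contact_force: [0.2, -0.0, -0.2]
finger_gap: 0.446
```

>>> step_arm(
  offset=[
    [0,0,0],
    [0,0,0],
    [0,0,0],
  ],
  rotation=[
    [0,0,0],
    [0,0,0],
    [0,0,0],
  ],
  hand=0.35,
)

```text
time_s: 78.38
position: [0.5142, -0.1493, 0.0328]
tool_rot: [[0.0, 0.001, 1.0], [0.0, 1.0, -0.001], [-1.0, 0.0, 0.0]]
contact_force: [-0.2, 0.4, -1.3]
finger_gap: 0.654
```

>>> step_arm(
  offset=[
    [-0.7,0,0],
    [-1,0,0],
    [-1,0,0],
    [-1,0,0],
    [-1,0,0],
    [-1,0,0],
    [-1,0,0],
    [0,0,0],
  ],
  rotation=[
    [0,0,0],
    [0,0,0],
    [0,0,0],
    [0,0,0],
    [0,0,0],
    [0,0,0],
    [0,0,0],
    [0,0,0],
  ],
)

```text
time_s: 79.38
position: [0.5151, -0.1496, 0.1689]
tool_rot: [[0.004, 0.001, 1.0], [-0.002, 1.0, -0.001], [-1.0, -0.002, 0.004]]
contact_force: [-0.2, -0.5, 0.6]
finger_gap: 0.652
```

```bash
python3 -c "
from h import *
look('w28.png',.032); _,im=snap('side','side1.png')
cv2.imwrite('pics/side1c.png',cv2.resize(im[190:480,220:560,::-1],None,fx=2.2,fy=2.2,interpolation=2))"
```

```text
t 79.38 pos [ 0.5151 -0.1496  0.1689] yaw -0.04 gap 0.652
c [ 0.5113 -0.2983] org [ 0.512  -0.2983] ang -0.0 L,W 0.097 0.04 tool y,z mm [-148.6   -2.9]
c [ 0.512 -0.373] org [ 0.5129 -0.373 ] ang 0.4 L,W 0.097 0.044 tool y,z mm [-223.3   -2. ]
c [ 0.5134 -0.2236] org [ 0.5138 -0.2236] ang 0.3 L,W 0.098 0.039 tool y,z mm [-73.9  -1.2]
c [ 0.5141 -0.1502] org [ 0.5143 -0.1502] ang 0.1 L,W 0.098 0.039 tool y,z mm [-0.6 -0.8]
```

View pics/w28.png

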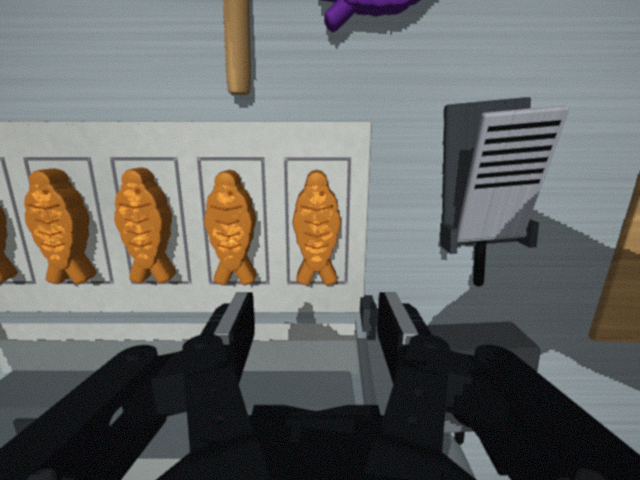

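View pics/side1c.png

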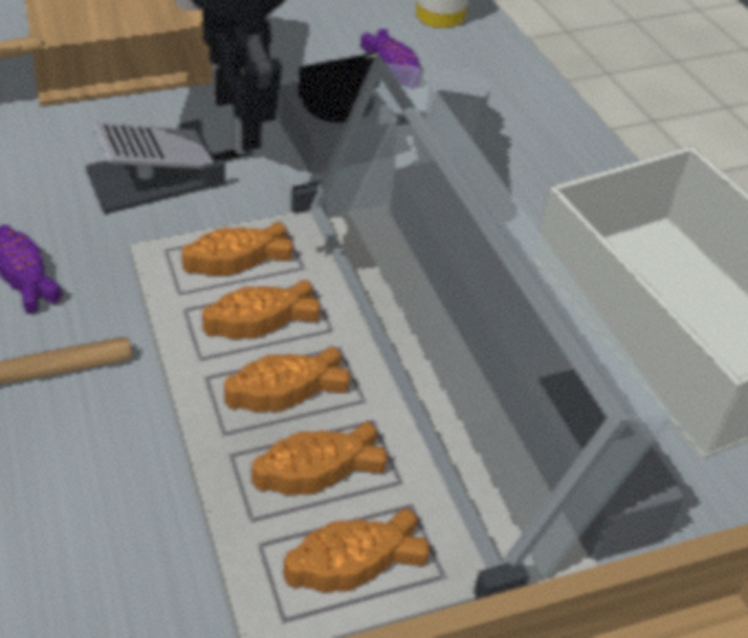

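All five lie inside their outlines, noses to the front. Next is the isolator.

>>> step_arm(
  offset=[
    [0,1,0.5],
    [0,1,1],
    [0,1,1],
    [0,1,1],
    [0,1,1],
    [0,1,1],
    [0,1,1],
    [0,0.6,0.9],
    [0,0,0],
  ],
  rotation=[
    [0,0,0],
    [0,0,0],
    [0,0,0],
    [0,0,0],
    [0,0,0],
    [0,0,0],
    [0,0,0],
    [0,0,0],
    [0,0,0],
  ],
)

```text
time_s: 80.6
position: [0.6622, 0.0036, 0.165]
tool_rot: [[-0.002, -0.001, 1.0], [0.0, 1.0, 0.001], [-1.0, 0.0, -0.002]]
contact_force: [0.7, -0.5, -0.0]
finger_gap: 0.648
```

```bash
python3 -c "
from h import *
s,im=snap('wrist','w29.png');print(s['position'],s['qpos'])"
```

```text
[0.66224525 0.00357521 0.16495657] [-1.10292771e-01  6.48625191e-01  1.19720108e+00  1.53539523e-04
  1.29789853e+00 -1.68198827e+00]
```

View pics/w29.png

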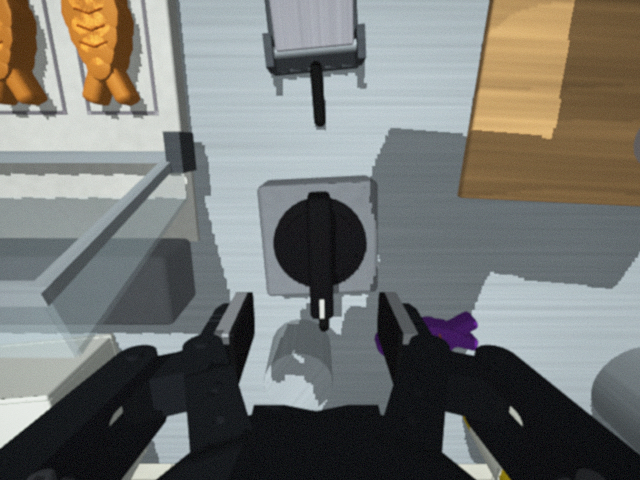

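```bash
python3 -c "
from h import *
C=cam('wrist'); p=r.state()['position']
P=unproj(C,[[319,193],[322,316]],.098); print(P, P.mean(0)[:2]-p[:2], np.linalg.norm(P[0]-P[1]), np.degrees(np.arctan2(*(P[1]-P[0])[1::-1])))
P=unproj(C,[[274,242],[366,242],[320,196],[320,288]],.062); print(P[:2].mean(0)[1]-p[1],P[2:].mean(0)[0]-p[0],P[1]-P[0])
im=cv2.imread('pics/w29.png'); cv2.imwrite('pics/w29c.png',cv2.resize(im[165:335,230:420],None,fx=3.5,fy=3.5,interpolation=2))
"
```

```text
[[0.61955775 0.00397138 0.098     ]
 [0.70372675 0.00628488 0.098     ]] [1.25703964e-05 2.23693779e-03] 0.08420078884122702 1.5744567548598174
0.002307156446153747 0.0012401282548538672 [-1.51244243e-05  6.90765936e-02  2.77555756e-17]
```

View pics/w29c.png

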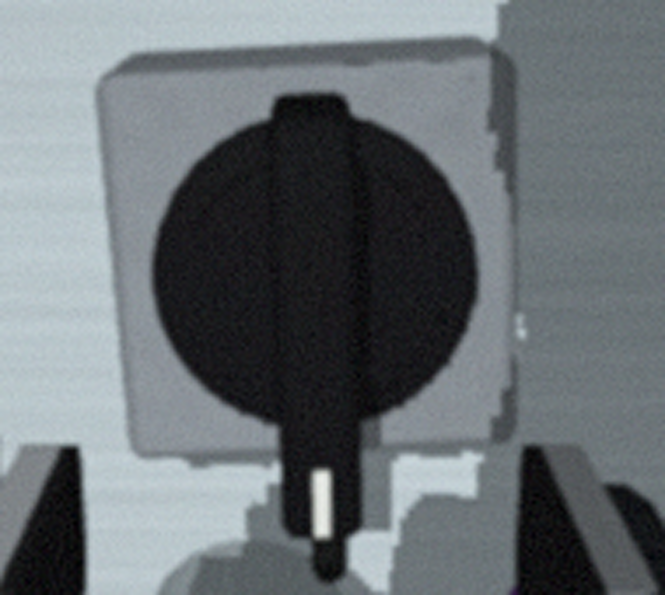

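The bar fits: 84.2 mm long, centre offset (0, +2.2) mm from the TCP, angle +1.6°. Descending to grip it.

>>> step_arm(
  offset=[
    [0.8,0.11,0.02],
    [1,0,0],
    [1,0,0],
    [1,0,0],
    [0.8,0,0],
    [0.25,0,0],
    [0,0,0],
  ],
  rotation=[
    [-0.4,0,0],
    [0,0,0],
    [0,0,0],
    [0,0,0],
    [0,0,0],
    [0,0,0],
    [0,0,0],
  ],
  hand=0.5,
)

```text
time_s: 81.53
position: [0.6625, 0.0047, 0.0696]
tool_rot: [[-0.0, -0.027, 1.0], [0.0, 1.0, 0.027], [-1.0, 0.0, -0.0]]
contact_force: [0.7, -0.8, -0.5]
finger_gap: 0.498
```

>>> step_arm(
  offset=[
    [0,0,0],
    [0,0,0],
    [0,0,0],
    [0,0,0],
    [0,0,0],
    [0,0,0],
  ],
  rotation=[
    [0,0,0],
    [0,0,0],
    [0,0,0],
    [0,0,0],
    [0,0,0],
    [0,0,0],
  ],
  hand=1,
  force=40,
)

```text
time_s: 82.28
position: [0.6631, 0.0064, 0.0709]
tool_rot: [[0.002, -0.028, 1.0], [0.002, 1.0, 0.028], [-1.0, 0.002, 0.002]]
contact_force: [-0.7, 5.3, 1.6]
finger_gap: 0.178
```

```bash
python3 -c "
from h import *
s,im=snap('wrist','w30.png');print(s)"
```

```text
{'time_s': 82.275, 'qpos': array([-0.10673184,  0.73791118,  1.30185127,  0.00209864,  1.10020832,
       -1.70651545]), 'joint_vel': array([-0.00023395,  0.0014231 , -0.00102793, -0.00148518,  0.00057343,
        0.00259098]), 'tau': array([-3.62680055e+00, -5.84891582e+01, -2.21056169e+01, -1.22449949e+00,
       -2.84866858e-01,  3.77010566e-02]), 'position': array([0.66310554, 0.00638255, 0.07088058]), 'tool_rot': array([[ 0.0018128 , -0.02803506,  0.9996053 ],
       [ 0.001687  ,  0.9996056 ,  0.02803201],
       [-0.99999693,  0.00163552,  0.00185938]]), 'contact_force': array([-0.67733313,  5.26966618,  1.60985326]), 'wrist_torque': array([0.63169881, 0.06060615, 0.03277481]), 'finger_gap': 0.17834703938039537}
```

View pics/w30.png

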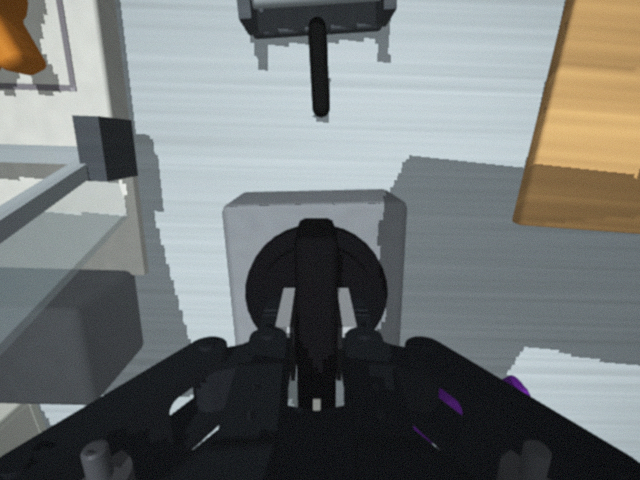

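>>> step_arm(
  offset=[
    [0,0.08,0],
    [0,0,0],
    [0,0,0],
    [0,0,0],
    [0,0,0],
    [0,0,0],
    [0,0,0],
    [0,0,0],
    [0,0,0],
    [0,0,0],
  ],
  rotation=[
    [0,0,0],
    [1,0,0],
    [1,0,0],
    [1,0,0],
    [1,0,0],
    [1,0,0],
    [1,0,0],
    [1,0,0],
    [1,0,0],
    [1,0,0],
  ],
)

```text
time_s: 83.58
position: [0.6633, 0.0075, 0.0709]
tool_rot: [[0.002, 0.567, 0.824], [0.001, 0.824, -0.567], [-1.0, 0.002, 0.001]]
contact_force: [0.0, 5.2, 4.1]
finger_gap: 0.181
```

>>> step_arm(
  offset=[
    [0,0,0],
    [0,0,0],
    [0,0,0],
    [0,0,0],
    [0,0,0],
    [0,0,0],
    [0,0,0],
    [0,0,0],
    [0,0,0],
    [0,0,0],
  ],
  rotation=[
    [1,0,0],
    [1,0,0],
    [1,0,0],
    [1,0,0],
    [1,0,0],
    [1,0,0],
    [1,0,0],
    [1,0,0],
    [1,0,0],
    [0,0,0],
  ],
)

```text
time_s: 84.82
position: [0.6641, 0.0081, 0.0709]
tool_rot: [[0.004, 0.942, 0.334], [0.002, 0.334, -0.942], [-1.0, 0.005, -0.001]]
contact_force: [3.8, 7.9, 3.0]
finger_gap: 0.18
```

```bash
python3 -c "
from h import *
s,im=snap('wrist','w31.png');print(s['position'],s['wrist_torque'],s['contact_force'],np.degrees(np.arctan2(s['tool_rot'][1,2],s['tool_rot'][0,2])))"
```

```text
[0.66409844 0.00814842 0.07087134] [ 0.97651343 -0.32499519 -0.07898864] [3.78609758 7.94438336 3.03704545] -70.46650037470653
```

View pics/w31.png

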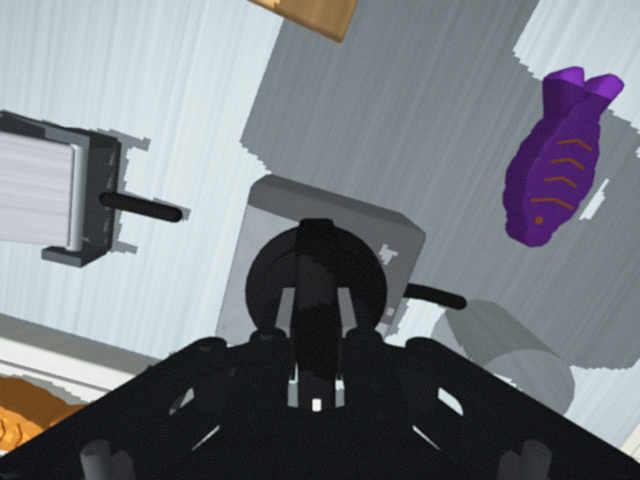

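>>> step_arm(
  offset=[
    [0,0,0],
    [0,0,0],
    [0,0,0],
  ],
  rotation=[
    [0.9,0,0],
    [0.8,0,0],
    [0,0,0],
  ],
)

```text
time_s: 85.25
position: [0.6643, 0.0082, 0.0709]
tool_rot: [[0.005, 0.975, 0.221], [0.002, 0.221, -0.975], [-1.0, 0.005, -0.001]]
contact_force: [4.2, 7.0, 1.6]
finger_gap: 0.178
```

```bash
cat > st.py <<'E'
from h import *
s=r.state();print(round(s['time_s'],2),s['position'].round(4),s['wrist_torque'].round(3),s['contact_force'].round(1),np.degrees(np.arctan2(s['tool_rot'][1,2],s['tool_rot'][0,2])).round(2),s['qpos'].round(3),round(s['finger_gap'],3))
E
python3 st.py
```

```text
85.25 [0.6643 0.0082 0.0709] [ 1.076 -0.385 -0.084] [4.2 7.  1.6] -77.25 [-0.104  0.738  1.301  0.003  1.098 -0.328] 0.178
```

>>> step_arm(
  offset=[
    [0,0,0],
    [0,0,0],
  ],
  rotation=[
    [0.5,0,0],
    [0,0,0],
  ],
)

```text
time_s: 85.5
position: [0.6643, 0.0082, 0.0709]
tool_rot: [[0.005, 0.982, 0.189], [0.002, 0.189, -0.982], [-1.0, 0.005, -0.001]]
contact_force: [4.3, 6.6, 2.6]
finger_gap: 0.174
```

```bash
python3 st.py
```

```text
85.5 [0.6643 0.0082 0.0709] [ 1.046 -0.494  1.01 ] [4.3 6.6 2.6] -79.11 [-0.104  0.738  1.301  0.002  1.098 -0.295] 0.174
```

The torque jumped at yaw −79°, so the handle is at the "on" stop. Releasing; then I'll locate the pedal.

>>> step_arm(
  offset=[
    [0,0,0],
    [0,0,0],
    [0,0,0],
  ],
  rotation=[
    [-0.3,0,0],
    [0,0,0],
    [0,0,0],
  ],
  hand=0.5,
)

```text
time_s: 85.88
position: [0.6624, 0.0061, 0.0695]
tool_rot: [[-0.0, 0.978, 0.207], [-0.0, 0.207, -0.978], [-1.0, -0.0, -0.0]]
contact_force: [0.7, 0.1, 0.2]
finger_gap: 0.499
```

>>> step_arm(
  offset=[
    [-0.7,0,0],
    [-1,0,0],
    [-1,0,0],
    [-1,0,0],
    [-1,0,0],
    [0,0,0],
  ],
  rotation=[
    [0,0,0],
    [0,0,0],
    [0,0,0],
    [0,0,0],
    [0,0,0],
    [0,0,0],
  ],
)

```text
time_s: 86.62
position: [0.6637, 0.0063, 0.1664]
tool_rot: [[0.005, 0.978, 0.207], [-0.0, 0.207, -0.978], [-1.0, 0.005, 0.001]]
contact_force: [0.0, 0.0, -0.5]
finger_gap: 0.504
```

```bash
python3 -c "
from h import *
s,im=snap('wrist','w32.png')
import st
s2=dict(s); s2['position']=np.array([0.5151,-0.1496,0.1689]); 
s2['tool_rot']=np.array([[0.004, 0.001, 1.0], [-0.002, 1.0, -0.001], [-1.0, -0.002, 0.004]]); C=cam('wrist',s2)
print('free',unproj(C,[[484,113],[567,107]],.065)); print('hinge',unproj(C,[[461,239],[527,238]],.02))
im=cv2.imread('pics/w28.png'); cv2.imwrite('pics/w28c.png',cv2.resize(im[80:300,420:600],None,fx=2.7,fy=2.7,interpolation=2))
"
```

```text
86.67 [0.663  0.0063 0.1648] [ 0.015  0.022 -0.023] [-0.  -0.2 -0.9] -78.05 [-0.106  0.648  1.199  0.     1.292 -0.315] 0.499
free [[ 0.42548422 -0.03558703  0.065     ]
 [ 0.42176431  0.01963446  0.065     ]]
hinge [[ 0.52702195 -0.02038274  0.02      ]
 [ 0.52613951  0.03800666  0.02      ]]
```

View pics/w32.png

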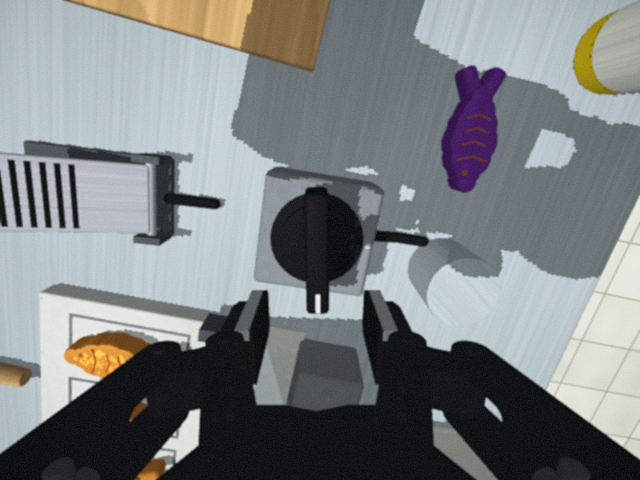

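View pics/w28c.png

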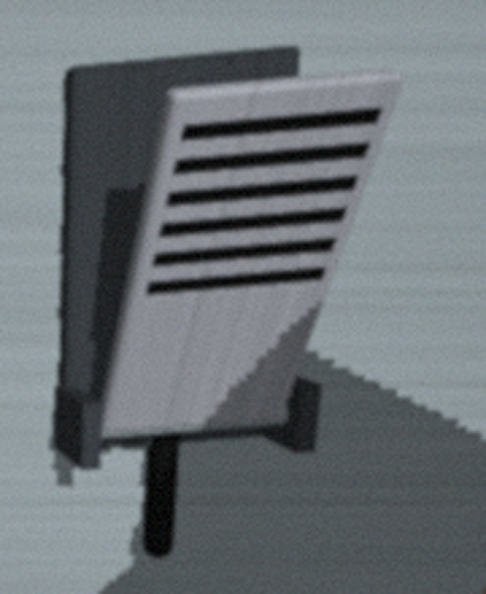

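>>> step_arm(
  offset=[
    [0,-1,-0.2],
    [0,-1,-0.2],
    [0,-1,-0.2],
    [0,-1,-0.2],
    [0,-1,-0.2],
    [0,-1,-0.2],
    [0,-1,-0.2],
    [0,-1,-0.2],
    [0,-1,-0.2],
    [0,-1,-0.2],
  ],
  rotation=[
    [0,0,0],
    [0,0,0],
    [0,0,0],
    [0,0,0],
    [0,0,0],
    [0,0,0],
    [0,0,0],
    [0,0,0],
    [0,0,0],
    [0,0,0],
  ],
  hand=1,
)

```text
time_s: 87.92
position: [0.4574, 0.0042, 0.1629]
tool_rot: [[-0.002, 0.978, 0.207], [0.0, 0.207, -0.978], [-1.0, -0.001, -0.001]]
contact_force: [-0.4, 0.5, -0.3]
finger_gap: 0.003
```

>>> step_arm(
  offset=[
    [0,-0.7,0],
    [0,0,0],
  ],
  rotation=[
    [0,0,0],
    [0,0,0],
  ],
)

```text
time_s: 88.18
position: [0.4443, 0.0011, 0.1635]
tool_rot: [[-0.001, 0.978, 0.207], [0.0, 0.207, -0.978], [-1.0, -0.0, -0.0]]
contact_force: [-0.2, 0.1, 0.4]
finger_gap: -0.001
```

```bash
python3 -c "
from h import *
s,im=snap('wrist','w33.png')
import st; print(s['tool_rot'].tolist())"
```

```text
88.22 [0.4452 0.001  0.1637] [ 0.016 -0.044 -0.009] [ 1.1  0.7 -0.5] -78.06 [-0.17   0.271  1.834  0.     1.036 -0.379] 0.0
[[-0.0005267185240006138, 0.9783819234544995, 0.20680554737499238], [0.00017207271791452506, 0.2068056616752046, -0.9783820259438849], [-0.9999998464792762, -0.0004797463439972779, -0.0002772812095997771]]
```

View pics/w33.png

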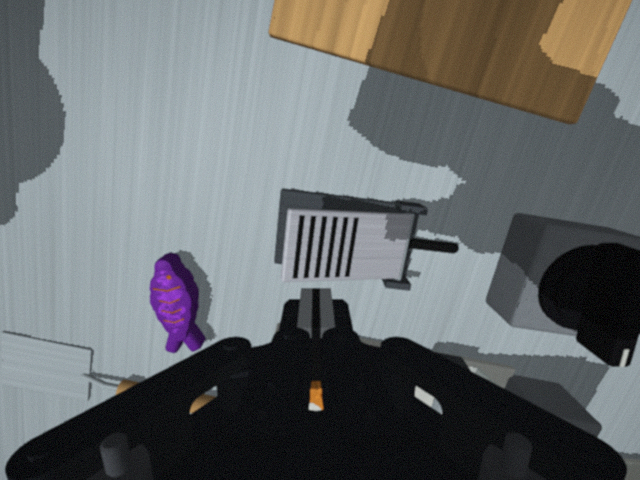

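```bash
python3 - <<'E'
from h import *
s=dict(r.state()); C2=cam('wrist',s)
s1=dict(s); s1['position']=np.array([0.5151,-0.1496,0.1689]); s1['tool_rot']=np.array([[0.004, 0.001, 1.0], [-0.002, 1.0, -0.001], [-1.0, -0.002, 0.004]]); C1=cam('wrist',s1)
def tri(u1,u2):
    A=[];B=[]
    for (K,R,o),u in((C1,u1),(C2,u2)):
        d=R@np.linalg.inv(K)@[*u,1]; d/=np.linalg.norm(d); P=np.eye(3)-np.outer(d,d); A.append(P);B.append(P@o)
    return np.linalg.lstsq(np.vstack(A),np.hstack(B),rcond=None)[0]
f1=tri((567,107),(289,209)); f2=tri((484,113),(283,281)); h1=tri((527,239),(411,214)); h2=tri((458,242),(404,278))
f=(f1+f2)/2;h=(h1+h2)/2; print(f1,f2,h1,h2); print('len',np.linalg.norm(f-h),'w',np.linalg.norm(f1-f2),np.linalg.norm(h1-h2))
u=(h-f)/np.linalg.norm(h-f); pad=f+.023*u; print('pad',pad,'dir',u,np.degrees(np.arctan2(u[1],u[0])))
d=s['tool_rot'].T@(pad-s['position']); print('tool delta units',d/.02)
E
```

```text
[0.42158228 0.0214554  0.06234673] [ 0.42643251 -0.03460158  0.06297715] [0.52202062 0.03148766 0.02959169] [ 0.52934508 -0.02534495  0.02680289]
len 0.10779019128044744 w 0.056269950088010445 0.057370468283750246
pad [ 0.44570265 -0.00451518  0.05530796] dir [ 0.94327186  0.08947427 -0.31973825] 5.418591764003754
tool delta units [ 5.41965713 -0.03441165  0.27648631]
```

The triangulated pedal matches its description: length 107.8 mm, width 57 mm, pad height 55.3 mm. Pressing it.

>>> step_arm(
  offset=[
    [0.5,-0.06,0.27],
    [1,0,0],
    [1,0,0],
    [1,0,0],
    [1,0,0],
    [0.5,0,0],
    [0,0,0],
  ],
  rotation=[
    [0,0,0],
    [0,0,0],
    [0,0,0],
    [0,0,0],
    [0,0,0],
    [0,0,0],
    [0,0,0],
  ],
)

```text
time_s: 89.1
position: [0.4447, -0.0044, 0.0629]
tool_rot: [[-0.002, 0.978, 0.207], [0.0, 0.207, -0.978], [-1.0, -0.002, -0.001]]
contact_force: [-0.1, 0.8, -0.6]
finger_gap: 0.006
```

>>> step_arm(
  offset=[
    [0.3,0,0],
    [0.3,0,0],
    [0.3,0,0],
    [0.3,0,0],
    [0.3,0,0],
    [0,0,0],
  ],
  rotation=[
    [0,0,0],
    [0,0,0],
    [0,0,0],
    [0,0,0],
    [0,0,0],
    [0,0,0],
  ],
)

```text
time_s: 89.85
position: [0.4448, -0.0043, 0.034]
tool_rot: [[0.0, 0.978, 0.207], [-0.0, 0.207, -0.978], [-1.0, 0.0, 0.0]]
contact_force: [-1.5, -0.2, 5.6]
finger_gap: 0.002
```

>>> step_arm(
  offset=[
    [0.2,0,0],
    [0.15,0,0],
    [0,0,0],
  ],
  rotation=[
    [0,0,0],
    [0,0,0],
    [0,0,0],
  ],
)

```text
time_s: 90.22
position: [0.4445, -0.0043, 0.0271]
tool_rot: [[-0.001, 0.978, 0.208], [0.0, 0.208, -0.978], [-1.0, -0.001, -0.0]]
contact_force: [-3.9, -0.6, 7.4]
finger_gap: 0.0
```

>>> step_arm(
  offset=[
    [0.1,0,0],
    [0,0,0],
  ],
  rotation=[
    [0,0,0],
    [0,0,0],
  ],
)

```text
time_s: 90.48
position: [0.4445, -0.0043, 0.0255]
tool_rot: [[-0.0, 0.978, 0.208], [-0.0, 0.208, -0.978], [-1.0, -0.0, -0.0]]
contact_force: [-4.9, -0.2, 9.6]
finger_gap: -0.001
```

>>> step_arm(
  offset=[
    [0.1,0,0],
    [0,0,0],
  ],
  rotation=[
    [0,0,0],
    [0,0,0],
  ],
)

```text
time_s: 90.72
position: [0.4446, -0.0043, 0.0249]
tool_rot: [[0.0, 0.978, 0.208], [-0.0, 0.208, -0.978], [-1.0, 0.0, 0.0]]
contact_force: [-9.6, -0.2, 30.6]
finger_gap: 0.004
```

>>> step_arm(
  offset=[
    [0.1,0,0],
    [0,0,0],
  ],
  rotation=[
    [0,0,0],
    [0,0,0],
  ],
)

```text
time_s: 90.98
position: [0.4447, -0.0043, 0.0244]
tool_rot: [[0.001, 0.978, 0.208], [-0.001, 0.208, -0.978], [-1.0, 0.001, 0.001]]
contact_force: [-15.0, 0.8, 49.8]
finger_gap: 0.001
```

It's firmly at the stop. I'll ease off to about 30 N and hold for over 2 s.

>>> step_arm(
  offset=[
    [-0.09,0,0],
    [0,0,0],
    [0,0,0],
    [0,0,0],
    [0,0,0],
    [0,0,0],
    [0,0,0],
    [0,0,0],
    [0,0,0],
    [0,0,0],
  ],
  rotation=[
    [0,0,0],
    [0,0,0],
    [0,0,0],
    [0,0,0],
    [0,0,0],
    [0,0,0],
    [0,0,0],
    [0,0,0],
    [0,0,0],
    [0,0,0],
  ],
)

```text
time_s: 92.22
position: [0.4446, -0.0043, 0.0249]
tool_rot: [[0.001, 0.978, 0.208], [-0.0, 0.208, -0.978], [-1.0, 0.001, 0.0]]
contact_force: [-10.9, 0.3, 32.9]
finger_gap: -0.0
```

```bash
python3 -c "
from h import *
_,im=snap('side','side2.png')
cv2.imwrite('pics/side2c.png',cv2.resize(im[190:480,220:560,::-1],None,fx=2.2,fy=2.2,interpolation=2))"
```

>>> step_arm(
  offset=[
    [0,0,0],
    [0,0,0],
    [0,0,0],
    [0,0,0],
    [0,0,0],
    [0,0,0],
    [0,0,0],
    [0,0,0],
    [0,0,0],
    [0,0,0],
  ],
  rotation=[
    [0,0,0],
    [0,0,0],
    [0,0,0],
    [0,0,0],
    [0,0,0],
    [0,0,0],
    [0,0,0],
    [0,0,0],
    [0,0,0],
    [0,0,0],
  ],
)

```text
time_s: 93.52
position: [0.4446, -0.0043, 0.0249]
tool_rot: [[0.001, 0.978, 0.208], [-0.0, 0.208, -0.978], [-1.0, 0.001, 0.0]]
contact_force: [-10.4, 0.2, 31.0]
finger_gap: -0.005
```

View pics/side2c.png

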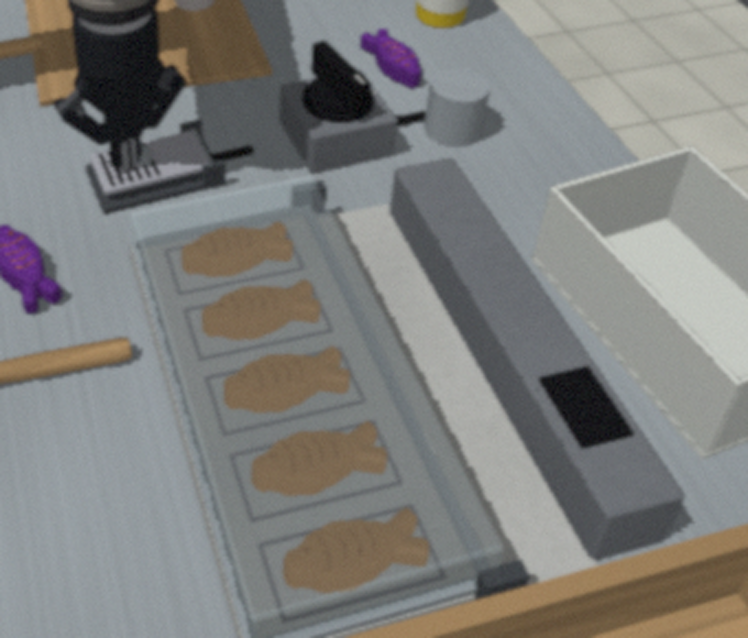

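The hood is shut over all five cakes, and the pedal has been at its stop for 2.8 s. Releasing the pedal and going back to the isolator.

>>> step_arm(
  offset=[
    [-0.4,0,0],
    [-0.6,0,0],
    [-1,0,0],
    [-1,0,0],
    [-1,0,0],
    [-1,0,0],
    [-1,0,0],
    [-1,0,0],
    [0,1,0.2],
    [0,1,0.2],
  ],
  rotation=[
    [0,0,0],
    [0,0,0],
    [0,0,0],
    [0,0,0],
    [0,0,0],
    [0,0,0],
    [0,0,0],
    [0,0,0],
    [0,0,0],
    [0,0,0],
  ],
)

```text
time_s: 94.78
position: [0.4864, -0.0038, 0.1633]
tool_rot: [[0.001, 0.978, 0.207], [-0.0, 0.207, -0.978], [-1.0, 0.001, 0.0]]
contact_force: [0.8, 0.5, -0.3]
finger_gap: -0.001
```

>>> step_arm(
  offset=[
    [0,1,0.2],
    [0,1,0.2],
    [0,1,0.2],
    [0,1,0.2],
    [0,1,0.2],
    [0,1,0.2],
    [0,1,0.1],
    [0,1,0],
    [0,0.85,0],
    [0,0,0],
  ],
  rotation=[
    [0,0,0],
    [0,0,0],
    [0,0,0],
    [0,0,0],
    [0,0,0],
    [0,0,0],
    [0,0,0],
    [0,0,0],
    [0,0,0],
    [0,0,0],
  ],
  hand=0.5,
)

```text
time_s: 96.02
position: [0.6646, 0.0076, 0.1622]
tool_rot: [[-0.0, 0.978, 0.208], [0.0, 0.208, -0.978], [-1.0, -0.0, -0.0]]
contact_force: [0.1, 0.6, -0.0]
finger_gap: 0.502
```

```bash
python3 -c "
from h import *
s,im=snap('wrist','w34.png'); snap('side','side3.png')
import st"
```

```text
96.12 [0.6637 0.0074 0.1623] [-0.019  0.025 -0.006] [ 0.1 -0.3 -0.9] -78.03 [-0.104  0.653  1.197 -0.     1.293 -0.313] 0.503
```

View pics/w34.png

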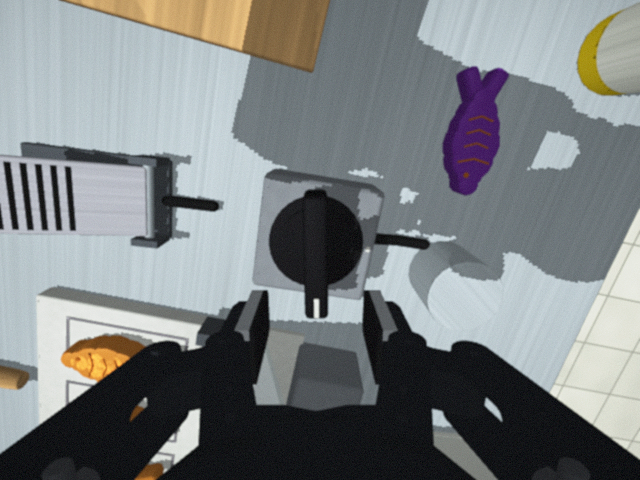

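View pics/side3.png

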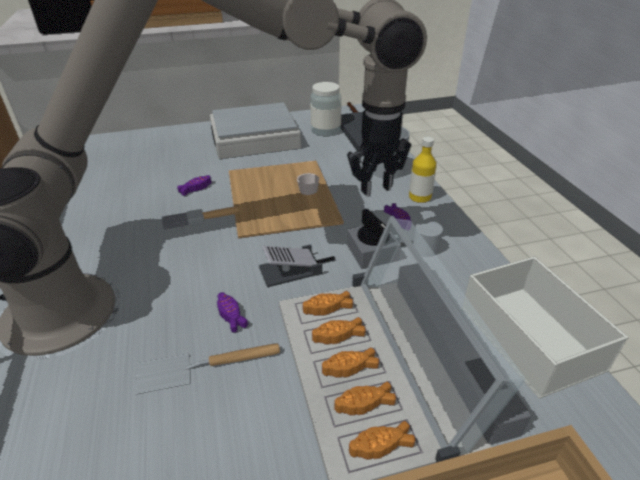

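The hood reopened and the cakes are in place. Now gripping the handle again and turning it off.

>>> step_arm(
  offset=[
    [0.8,0,0],
    [1,0,0],
    [1,0,0],
    [1,0,0],
    [0.7,0,0],
    [0.2,0,0],
    [0,0,0],
  ],
  rotation=[
    [0,0,0],
    [0,0,0],
    [0,0,0],
    [0,0,0],
    [0,0,0],
    [0,0,0],
    [0,0,0],
  ],
)

```text
time_s: 97.0
position: [0.6643, 0.0074, 0.0686]
tool_rot: [[0.0, 0.978, 0.207], [0.0, 0.207, -0.978], [-1.0, 0.0, -0.0]]
contact_force: [0.2, -0.5, -0.2]
finger_gap: 0.498
```

>>> step_arm(
  offset=[
    [0,0,0],
    [0,0,0],
    [0,0,0],
    [0,0,0],
    [0,0,0],
  ],
  rotation=[
    [0,0,0],
    [0,0,0],
    [0,0,0],
    [0,0,0],
    [0,0,0],
  ],
  hand=1,
  force=40,
)

```text
time_s: 97.62
position: [0.6647, 0.0074, 0.0694]
tool_rot: [[0.002, 0.978, 0.208], [-0.0, 0.208, -0.978], [-1.0, 0.001, 0.001]]
contact_force: [-0.8, 0.1, 5.7]
finger_gap: 0.184
```

>>> step_arm(
  offset=[
    [0,0,0],
    [0,0,0],
    [0,0,0],
    [0,0,0],
    [0,0,0],
    [0,0,0],
    [0,0,0],
    [0,0,0],
    [0,0,0],
    [0,0,0],
  ],
  rotation=[
    [-1,0,0],
    [-1,0,0],
    [-1,0,0],
    [-1,0,0],
    [-1,0,0],
    [-1,0,0],
    [-1,0,0],
    [-1,0,0],
    [-1,0,0],
    [-1,0,0],
  ],
)

```text
time_s: 98.88
position: [0.6643, 0.0071, 0.0694]
tool_rot: [[0.0, 0.615, 0.789], [-0.0, 0.789, -0.615], [-1.0, 0.0, 0.0]]
contact_force: [-3.4, -0.7, 6.4]
finger_gap: 0.182
```

>>> step_arm(
  offset=[
    [0,0,0],
    [0,0,0],
    [0,0,0],
    [0,0,0],
    [0,0,0],
    [0,0,0],
    [0,0,0],
    [0,0,0],
    [0,0,0],
    [0,0,0],
  ],
  rotation=[
    [-1,0,0],
    [-1,0,0],
    [-1,0,0],
    [-1,0,0],
    [-1,0,0],
    [-1,0,0],
    [-1,0,0],
    [-1,0,0],
    [-1,0,0],
    [0,0,0],
  ],
)

```text
time_s: 100.12
position: [0.6641, 0.0067, 0.0694]
tool_rot: [[0.0, 0.035, 0.999], [-0.001, 0.999, -0.035], [-1.0, -0.001, 0.0]]
contact_force: [-2.8, -2.5, 7.4]
finger_gap: 0.178
```

```bash
python3 st.py
```

```text
100.12 [0.6641 0.0067 0.0694] [-0.312  0.489  0.078] [-2.8 -2.5  7.4] -2.02 [-1.050e-01  7.420e-01  1.298e+00 -1.000e-03  1.101e+00 -1.640e+00] 0.178
```

>>> step_arm(
  offset=[
    [0,0,0],
    [0,0,0],
    [0,0,0],
  ],
  rotation=[
    [-0.8,0,0],
    [-0.3,0,0],
    [0,0,0],
  ],
)

```text
time_s: 100.5
position: [0.6641, 0.0067, 0.0694]
tool_rot: [[0.0, -0.041, 0.999], [-0.001, 0.999, 0.041], [-1.0, -0.001, 0.0]]
contact_force: [-3.7, -2.5, 7.8]
finger_gap: 0.181
```

```bash
python3 st.py
```

```text
100.5 [0.6641 0.0067 0.0694] [-0.368  0.531  0.025] [-3.7 -2.5  7.8] 2.34 [-1.050e-01  7.420e-01  1.298e+00 -1.000e-03  1.101e+00 -1.716e+00] 0.181
```

>>> step_arm(
  offset=[
    [0,0,0],
    [0,0,0],
  ],
  rotation=[
    [-0.4,0,0],
    [0,0,0],
  ],
)

```text
time_s: 100.75
position: [0.6642, 0.0067, 0.0694]
tool_rot: [[0.0, -0.067, 0.998], [-0.0, 0.998, 0.067], [-1.0, -0.0, 0.0]]
contact_force: [-2.9, -2.7, 6.5]
finger_gap: 0.181
```

```bash
python3 st.py
```

```text
100.75 [0.6642 0.0067 0.0694] [-0.343  0.436 -0.651] [-2.9 -2.7  6.5] 3.86 [-0.105  0.742  1.298 -0.     1.101 -1.743] 0.181
```

The torque rose to −0.65 N m, 83° back from "on", so it's at the off stop. Letting go and checking.

>>> step_arm(
  offset=[
    [0,0,0],
    [0,0,0],
    [0,0,0],
  ],
  rotation=[
    [0,0,0],
    [0,0,0],
    [0,0,0],
  ],
  hand=0.5,
)

```text
time_s: 101.12
position: [0.6641, 0.0076, 0.0682]
tool_rot: [[-0.0, -0.069, 0.998], [0.0, 0.998, 0.069], [-1.0, 0.0, -0.0]]
contact_force: [0.7, -0.1, -0.9]
finger_gap: 0.499
```

>>> step_arm(
  offset=[
    [-0.7,0,0],
    [-1,0,0],
    [-1,0,0],
    [-1,0,0],
    [-1,0,0],
    [-1,0,0],
    [0,0,0],
  ],
  rotation=[
    [0,0,0],
    [0,0,0],
    [0,0,0],
    [0,0,0],
    [0,0,0],
    [0,0,0],
    [0,0,0],
  ],
)

```text
time_s: 102.0
position: [0.6653, 0.0074, 0.1853]
tool_rot: [[0.005, -0.069, 0.998], [-0.0, 0.998, 0.069], [-1.0, -0.001, 0.005]]
contact_force: [0.1, 0.5, -0.8]
finger_gap: 0.499
```

```bash
python3 -c "
from h import *
s,im=snap('wrist','w35.png'); snap('scene','scene4.png'); snap('side','side4.png')
im=cv2.imread('pics/side4.png'); cv2.imwrite('pics/side4c.png',cv2.resize(im[150:480,200:560],None,fx=2,fy=2,interpolation=2))
import st"
```

```text
102.15 [0.6638 0.0075 0.1818] [ 0.011  0.031 -0.037] [ 0.1  0.4 -0.1] 3.97 [-0.104  0.638  1.169  0.     1.336 -1.744] 0.495
```

View pics/w35.png

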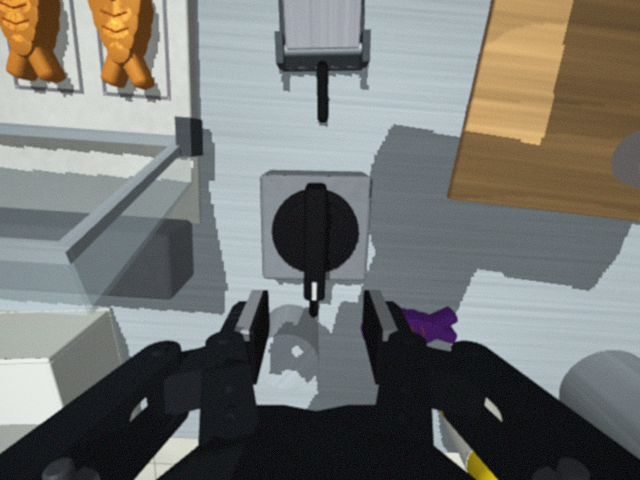

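View pics/side4c.png

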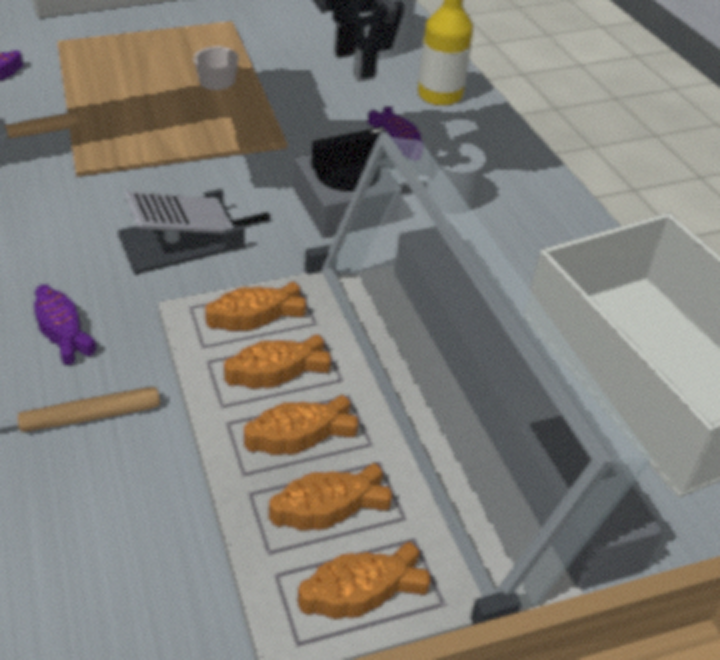

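View pics/scene4.png

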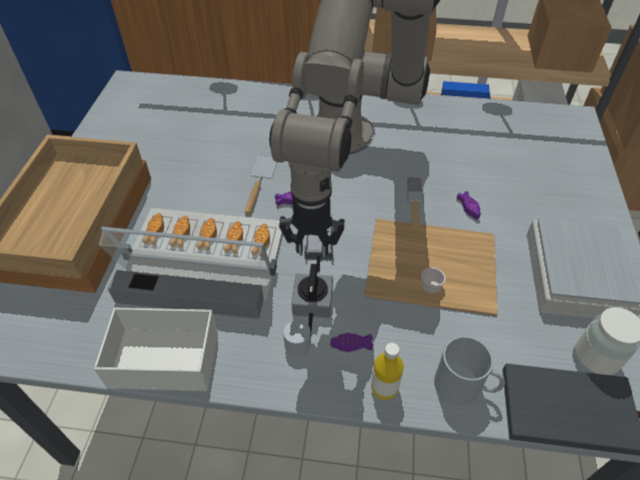

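```bash
python3 -c "
from h import *
C=cam('wrist'); im=cv2.imread('pics/w35.png'); cv2.imwrite('pics/w35c.png',cv2.resize(im[160:320,240:400],None,fx=3.7,fy=3.7,interpolation=2))
P=unproj(C,[[316.5,184],[314,299]],.098); print(P,np.degrees(np.arctan2(*(P[1]-P[0])[1::-1])))
P=unproj(C,[[262,177],[370,173],[264,279],[369,276]],.05); print(P,[np.degrees(np.arctan2(*(P[b]-P[a])[1::-1])) for a,b in((0,2),(1,3),(0,1),(2,3))])
s=dict(r.state()); s['position']=np.array([.6637,.0074,.1623]); t=np.radians(-78.03); c,n=np.cos(t),np.sin(t)
s['tool_rot']=np.array([[0,-n,c],[0,c,n],[-1,0,0]]); P=unproj(cam('wrist',s),[[315.5,190],[316,317]],.098); print('on',np.degrees(np.arctan2(*(P[1]-P[0])[1::-1])))"

```

```text
[[0.61832378 0.00389725 0.098     ]
 [0.70125699 0.00789329 0.098     ]] 2.7586034672045274
[[ 0.62142622 -0.03909669  0.05      ]
 [ 0.61239423  0.04601489  0.05      ]
 [ 0.7084876  -0.03522826  0.05      ]
 [ 0.69941927  0.05517531  0.05      ]] [np.float64(2.5441721322601443), np.float64(6.0089363865226915), np.float64(96.0575231900295), np.float64(95.72814707401953)]
on -77.80444007114322
```

View pics/w35c.png

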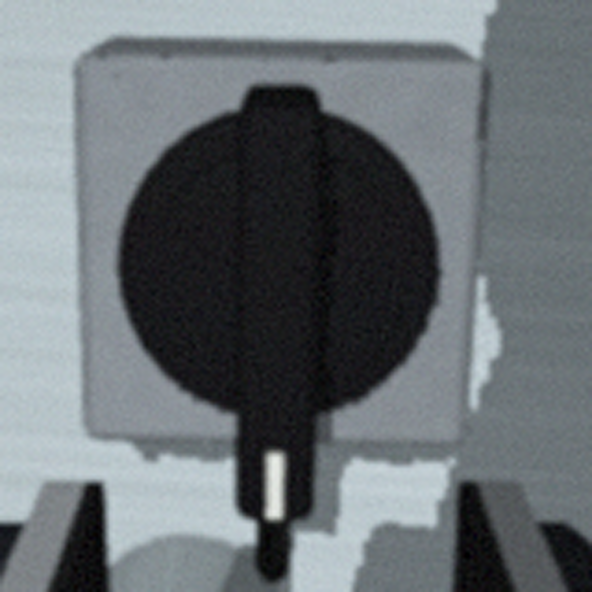

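The handle now reads +2.8°, against −77.8° when on. That is a swing of 80.5°, the full 1.4 rad between the stops. Handing in.

```bash
python3 -c "
from cell import r
print(r.finish_job())"
```

```text
the job is handed in; nothing more can be done
None
```

The job is done and handed in at about 102 s of the 210 s allowed; `finish_job` gave no verdict.

**Cakes:** All five lie in outlines 1–5, noses to the front edge and tails to the hood. My last position measurements put them within about 2 mm of the outline centres along their length. The last side view shows all five still inside their outlines.

**Knocked cake:** The cake in place 2 was pushed over against its neighbour while I was away. I slid the neighbour aside by its nose, put the knocked cake back, then returned the neighbour to place 1.

**Sealing:** I worked in the order asked.
- **Isolator on:** I turned the handle until the torque rose at the on stop.
- **Pedal:** I held it at its stop for about 2.8 s, and the picture showed the hood shut over the full row. It then came up by itself and the hood reopened.
- **Isolator off:** I turned the handle back until the torque rose at the off stop. In the pictures it swung 80.5°, which matches the full 1.4 rad.

**Checks that were less clean:**
- **Pedal force:** The fingertips briefly pressed with about 50 N at the stop before I eased to about 31 N. This was the fingers, not the gripper body.
- **Camera disagreement:** The two fixed cameras differed by about 5 mm on the sealer's y position. I used the wrist camera's fit, which fell between them.

The dish, tin and purple look-alikes were left alone and look unmoved in the last pictures.

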